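Stand the fallen sample tubes up in a deep drawer and put it away

TASK

Some sample tubes have toppled over in the deep cabinet drawer, which was left half open: pull it right out and stand every one of them upright, cap up, without lifting it out of the drawer (it may have leaked), and stand the tubes left out on the bench in the drawer with them. Then push the drawer gently fully home with all the tubes still standing, and do not disturb the rack, the glove box or the wash bottle.

Things in the scene. Friction and masses are not known exactly. Their poses are not given: they have to be found in the camera images.
- cabinet: white bench-top cabinet, fixed, 315 mm deep (its x), 424 mm wide (its y), 165 mm high, with one deep drawer in the face that looks to its -x; origin on the bench, below the middle of that face; may be turned. Its top board's underside is 153 mm above the bench, 20 mm clear of tubes standing in the drawer
- drawer (a joint): how far the drawer is pulled out along the cabinet's -x, in m: 0 shut (it starts a little over half out), 0.28 at its stop, where the whole inside is clear of the cabinet. It runs level with light friction (about 2 N plus drag 5 N per m/s) and stays where it is left
- drawer_handle (a point): middle of the drawer's handle: a level steel bar 12 mm thick and 140 mm long along the cabinet's y, 28 mm below the cabinet's top, its middle line 40 mm in front of the blue front panel, held by two posts 60 mm either side of the middle; axes parallel to the cabinet's; it moves with the drawer
- drawer_in (a point): middle of the front edge of the drawer's inner floor, at the foot of the front panel, on the floor's upper face 17 mm above the bench; axes parallel to the cabinet's; it moves with the drawer. The inside: x 0 to 275 mm, y -190 to 190 mm. Side and back walls: 5 mm thick, 80 mm above this floor; front panel: 14 mm thick, 420 mm wide, 144 mm above it. Rubber floor
- red_tube: sample tube 116 mm long, 60 g: white round body 28 mm thick, red cap 32 mm thick and 22 mm long; at the other end a six-sided foot 32 mm across flats, 10 mm long, which keeps it from rolling and on whose flat end it can stand. Origin at mid-length on the axis; own x points along it to the cap (x up = upright). Starts lying in the drawer, roughly across it. May be absent
- blue_tube: sample tube 116 mm long, 60 g: white round body 28 mm thick, blue cap 32 mm thick and 22 mm long; at the other end a six-sided foot 32 mm across flats, 10 mm long, which keeps it from rolling and on whose flat end it can stand. Origin at mid-length on the axis; own x points along it to the cap (x up = upright). Starts lying in the drawer, roughly across it. May be absent
- green_tube: sample tube 116 mm long, 60 g: white round body 28 mm thick, green cap 32 mm thick and 22 mm long; at the other end a six-sided foot 32 mm across flats, 10 mm long, which keeps it from rolling and on whose flat end it can stand. Origin at mid-length on the axis; own x points along it to the cap (x up = upright). Starts lying in the drawer, roughly across it. May be absent
- yellow_tube: sample tube 116 mm long, 60 g: white round body 28 mm thick, yellow cap 32 mm thick and 22 mm long; at the other end a six-sided foot 32 mm across flats, 10 mm long, which keeps it from rolling and on whose flat end it can stand. Origin at mid-length on the axis; own x points along it to the cap (x up = upright). Starts standing on the bench, left of the cabinet. May be absent
- orange_tube: sample tube 116 mm long, 60 g: white round body 28 mm thick, orange cap 32 mm thick and 22 mm long; at the other end a six-sided foot 32 mm across flats, 10 mm long, which keeps it from rolling and on whose flat end it can stand. Origin at mid-length on the axis; own x points along it to the cap (x up = upright). Starts standing on the bench, left of the cabinet. May be absent
- purple_tube: sample tube 116 mm long, 60 g: white round body 28 mm thick, purple cap 32 mm thick and 22 mm long; at the other end a six-sided foot 32 mm across flats, 10 mm long, which keeps it from rolling and on whose flat end it can stand. Origin at mid-length on the axis; own x points along it to the cap (x up = upright). Starts standing on the bench, left of the cabinet. May be absent
- rack: bystander: white plastic tube rack, 85 x 200 mm and 73 mm high, with thin capped tubes in it up to 106 mm; origin at the centre of its underside
- glove_box: bystander: white and blue carton of gloves, 125 x 240 x 85 mm high; origin at the centre of its underside
- wash_bottle: bystander: white bottle with red cap, 60 mm in diameter, 160 mm high; origin at the centre of its underside

How it is judged:
By the outcome, as a careful person would: the job done as asked, in the order asked, and still so for the second after the job is handed in, with the robot touching nothing.
Of red_tube, blue_tube, green_tube only 2 to 3 are there at a start; the rules pass over those that are not, and their reading is None.
Of yellow_tube, orange_tube, purple_tube only 2 to 3 are there at a start; the rules pass over those that are not, and their reading is None.
At some moment in a run one of rack may be knocked a few centimetres aside while the robot is not near it.
Once in a run the grip may slacken for a moment while it holds something.
It also fails if it takes over 200 s, if anything falls off the work surface, if the arm or the gripper's body presses on something with over 40 N, if the wrist force passes 120 N, or if a joint passes its speed limit or range.

ROBOT

A 6-joint arm with a two-finger parallel gripper is mounted at the origin on the work surface. World frame = base frame: x ahead of the robot, y to its left, z up, the work surface at z = 0. Lengths are in m, angles in rad, forces in N, time in s.
With the tool pointing down it reaches from about 0.35 to 0.975 m from the base axis. Payload 4.9 kg.
Tool frame: the origin (TCP) lies at the very end of the fingers, on their centre line; the grasp point (between the pads) lies behind it (manip.pinch_z is the y of the grasp point in the tool frame, in m); y points along the fingers, x is the direction in which the jaws open and shut, and the axes are right-handed (so a half turn about y gives the same grasp; the last joint's range is limited). The gripper opens to 85 mm and grips with 20 to 120 N. Pads are 22 mm wide; open, the fingers measure 114 mm over their backs; the gripper's body (76 mm by 85 mm) begins 54 mm behind the grasp point. The pads swing forward as they close: fully open they stand 13 mm farther back than shut.
Start: joints at [1.177, 0.053, 1.613, -0, 1.476, -0.119], TCP at [0.17, 0.602, 0.231] pointing down, gripper open.
Joint ranges: [-3.01, 3.01], [-1.01, 2.22], [0.06, 2.58], [-1.02, 4.17], [0.09, 2.62], [-3.14, 3.14]. Speed limits (rad/s): [2.57, 2.57, 3.14, 3.14, 3.14, 3.14].

INTERFACE

Orientations are given as a unit quaternion [w, x, y, z].
In Python, from plant import manip gives the robot as it stands.
- The arm moves only by the tool drive_tool, never from a script. Its argument "motion" is a list of rows, each a list of 3 entries, a list of its own where there are three numbers: the shift along the tool's x, y, z in units of 25 mm (1.0 is 25 mm), then the turn, a rotation vector about the tool's x, y, z in units of 5 degrees (1.0 is 5 degrees), then the closure, from -1 (fully open) to 1 (shut). A call has 1 to 12 rows; each row shifts and turns the commanded pose from where the row before left it, along the tool's axes as they then stand; what a row does not reach is not made up. A row lasts 1/10 s, in which the tool goes at most 50 mm and 8.59 degrees, less where a joint would pass 70% of its speed; a pose out of reach is approached as far as the arm can. A call is refused whole if a number of a shift passes 1 or a number of a turn 1, either way. A call with a gripper value outside its range is refused whole. The fingers move at their own pace and stop on an object; the grip force is fixed at half the most. Time passes only in rows, so rows that do not move let the fingers close. It gives the time, the measured TCP pose, the force and the opening at its end, in the units of the state.
- manip.state(): the state, without advancing time (a new reading comes with each control period).
- manip.grab_frame(name): name is "scene" or "top" or "wrist"; returns a dict with "img" (480x640x3 uint8, blue, green, red), "range_z" (480x640 float32, m along the optical axis (not along the pixel's ray), 0 where there is no reading), "camera_matrix" (3x3 intrinsics, pixels), "k1" (the pictures are not rectified: a ray, as slopes to the right and down, at radius r is drawn at 1 + k1 r^2 times it, then the intrinsics apply), "world_from_camera" (4x4, takes a point from camera to world coordinates); the wrist camera has in their place "T_tool_cam" (4x4, takes a point from camera to tool coordinates, whose origin is the TCP and whose axes are the tool frame's). Camera axes: x right, y down, z forward; pixel columns grow to the right and rows downward; lengths in m; the calibration is good to about 2 mm. A picture is of the moment at which its call begins: read the wrist's pose just before it.
- manip.job_done(): hands the job in, once; it reports no verdict.
The state is a dict: "time": time; "joint_pos": joint angles; "joint_vel": joint speeds; "joint_efforts": joint torques, N m; "tool_pos": TCP position; "tool_rot": TCP orientation; "contact_force": force on the tool from outside, world axes, zero at the start; "ft_torque": the same for the moment, N m; "gripper_width": opening from 0.0 (shut) to 1.0 (fully open).
Only numpy, scipy, OpenCV 4.12 (cv2) and the standard library are available. Lean on these libraries where they do the work, as an engineer would, in place of code of your own. Each camera call takes 0.05 s, during which the arm holds its last target. There are 200 camera calls.

## Working session

There is one attempt and no reset: what is moved stays moved. The work goes in short steps, Python scripts to look and compute and a tool call to move; the robot and the scene stay as the last step left them, time stands still between calls to the robot, and variables do not carry over. Pictures are saved under pics/ and viewed, about 12 in all and at most 16, crops included, and the job is handed in when it is done.

Besides the shell and the picture viewer there is one more tool, called after "Request:" in YAML: its name, and indented under it one key for each argument. drive_tool: Moves the arm, as the interface text tells. Its arguments: {"type":"object","properties":{"motion":{"type":"array","items":{"type":"array"}}},"required":["motion"]}

```bash
ls; mkdir -p pics
cat > h.py <<'E'
import numpy as np, cv2
from scipy.spatial.transform import Rotation as R
from plant import manip
def T_tool(s=None):
    s=s or manip.state(); T=np.eye(4); q=s["tool_rot"]
    T[:3,:3]=R.from_quat([q[1],q[2],q[3],q[0]]).as_matrix(); T[:3,3]=s["tool_pos"]; return T
def grab(name,fn=None):
    T=T_tool() if name=="wrist" else None
    f=manip.grab_frame(name)
    f["T"]=T@f["T_tool_cam"] if name=="wrist" else f["world_from_camera"]
    if fn: cv2.imwrite("pics/"+fn,f["img"])
    return f
def cloud(f):
    K=np.array(f["camera_matrix"],float); k1=f["k1"]
    u,v=np.meshgrid(np.arange(640),np.arange(480))
    p=cv2.undistortPoints(np.stack([u,v],-1).reshape(-1,1,2).astype(np.float64),K,np.array([k1,0,0,0.])).reshape(480,640,2)
    z=f["range_z"].astype(float)
    P=np.stack([p[...,0]*z,p[...,1]*z,z],-1)
    W=P@f["T"][:3,:3].T+f["T"][:3,3]; W[z<=0]=np.nan; return W
def tool_delta(vec,T=None):
    T=T_tool() if T is None else T
    return T[:3,:3].T@np.array(vec)/0.025
E
python3 - <<'E'
from h import *
np.set_printoptions(precision=4,suppress=True)
print(manip.state(),manip.pinch_z); print(T_tool())
for n in ("top","scene"):
    f=grab(n,n+"0.png"); np.save(n+"0.npy",cloud(f)); print(n,f["T"],f["k1"],f["camera_matrix"])
E
```

```text
pics
{'time': 0.0, 'joint_pos': array([ 1.177 ,  0.0534,  1.6143,  0.    ,  1.476 , -0.119 ]), 'joint_vel': array([ 0.0006, -0.0011, -0.0009,  0.0002,  0.0008, -0.0011]), 'joint_efforts': array([ -0.0006, -39.3665, -37.0184,  -0.    ,   0.0068,   0.    ]), 'tool_pos': array([0.1694, 0.6009, 0.23  ]), 'tool_rot': array([-0.5634,  0.5642,  0.4262, -0.4275]), 'contact_force': array([-0.4926, -0.3706,  0.8052]), 'ft_torque': array([ 0.0313, -0.0011,  0.0012]), 'gripper_width': 0.9992260098283977} -0.0187
[[ 0.2714 -0.0008 -0.9625  0.1694]
 [ 0.9625 -0.002   0.2714  0.6009]
 [-0.0021 -1.      0.0003  0.23  ]
 [ 0.      0.      0.      1.    ]]
top [[ 0.0232 -0.9868  0.1604  0.4056]
 [-0.9997 -0.0237 -0.0006 -0.057 ]
 [ 0.0044 -0.1604 -0.987   1.1398]
 [ 0.      0.      0.      1.    ]] -0.0033213933317901476 [[456.68     0.     323.6332]
 [  0.     456.68   242.1327]
 [  0.       0.       1.    ]]
scene [[-0.9868 -0.1544  0.0492  0.542 ]
 [-0.1619  0.926  -0.341   0.2966]
 [ 0.007  -0.3444 -0.9388  1.077 ]
 [ 0.      0.      0.      1.    ]] -0.03481441384467159 [[450.9701   0.     315.8577]
 [  0.     450.9701 232.4884]
 [  0.       0.       1.    ]]
```

View pics/top0.png

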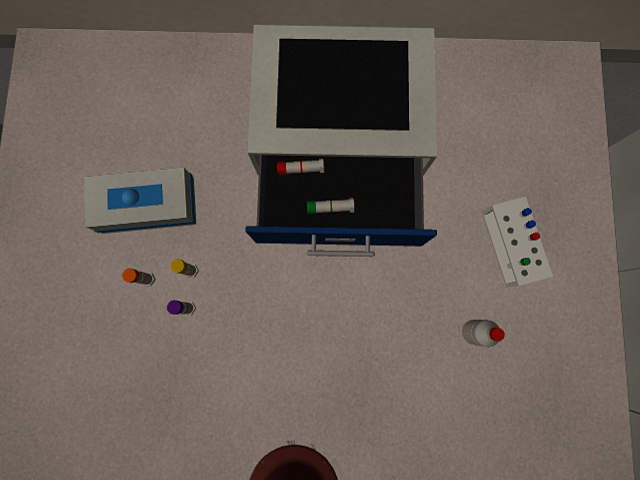

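View pics/scene0.png

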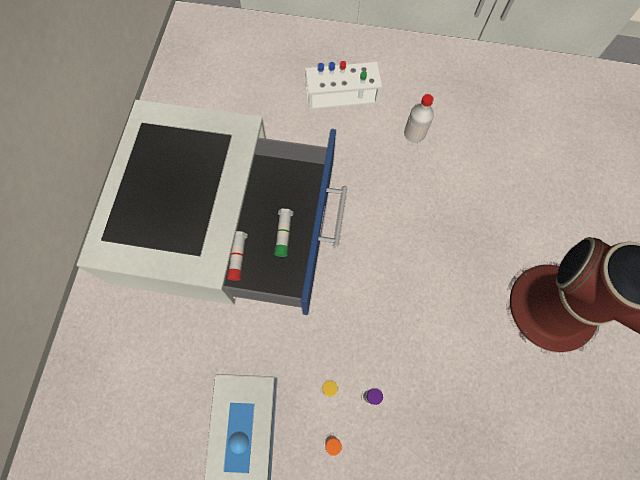

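The top view shows the drawer half out, with red (300,167) and green (330,206) lying across it. Orange (131,276), yellow (178,266) and purple (175,307) stand on the bench at the left. The glove box is behind them, and the rack and bottle are on the right. Blue may be hidden under the cabinet.

Run:
```python
from h import *
np.set_printoptions(precision=4,suppress=True)
W=np.load("top0.npy"); S=np.load("scene0.npy")
def m(A,u,v,r=2):
    return np.nanmedian(A[v-r:v+r+1,u-r:u+r+1].reshape(-1,3),0)
for n,u,v in [("cabTopFL",262,148),("cabTopFR",425,149),("cabBL",262,40),("panelL",255,231),("panelR",428,234),("barL",318,253),("barR",365,254),("redcap",283,168),("redfoot",321,166),("greencap",312,207),("greenfoot",350,206),("floor",390,190),("orange",131,276),("yellow",178,266),("purple",175,307),("gb",105,200),("gbFL",92,225),("gbFR",188,220),("rack",520,250),("bottle",497,335)]:
    print(n,m(W,u,v))
print()
for n,u,v in [("redcap",234,273),("redfoot",240,236),("gcap",281,251),("gfoot",287,213),("barA",343,195),("barB",337,238),("orange",333,446),("yellow",330,388),("purple",375,396)]: print(n,m(S,u,v))
# handle bar fit: height 0.125-0.15 ahead of panel
for A,nm in((W,"top"),(S,"scene")):
    P=A.reshape(-1,3); k=(abs(P[:,2]-.139)<.01)&(P[:,0]<.62)&(P[:,0]>.4)&(abs(P[:,1])<.25); Q=P[k]; print(nm,len(Q),Q.min(0),Q.max(0))
    k=(abs(P[:,2]-.161)<.006)&(P[:,0]>.3)&(abs(P[:,1])<.35); Q=P[k]
    if len(Q): print(" panel top",len(Q),np.median(Q,0),np.polyfit(Q[:,1],Q[:,0],1))
    # cabinet top front edge
    k=(abs(P[:,2]-.165)<.005)&(P[:,0]>.6); Q=P[k][:,:2].astype(np.float32); print(cv2.minAreaRect(Q))
```

```text
cabTopFL [0.7738 0.0852 0.1639]
cabTopFR [ 0.7814 -0.2798  0.1639]
cabBL [1.0386 0.0975 0.1634]
panelL [0.5861 0.0929 0.1591]
panelR [ 0.5884 -0.2851  0.1594]
barL [ 0.5433 -0.0458  0.1404]
barR [ 0.5435 -0.1494  0.141 ]
redcap [0.7676 0.0478 0.0465]
redfoot [ 0.7747 -0.0466  0.0462]
greencap [ 0.6698 -0.027   0.0471]
greenfoot [ 0.6748 -0.1202  0.0458]
floor [ 0.7265 -0.2232  0.016 ]
orange [0.485  0.3738 0.1144]
yellow [0.5099 0.2689 0.1147]
purple [0.4184 0.269  0.1143]
gb [0.6662 0.4638 0.0843]
gbFL [0.6053 0.4891 0.083 ]
gbFR [0.628  0.2715 0.056 ]
rack [ 0.5716 -0.5228  0.0719]
bottle [ 0.3753 -0.4281  0.1591]

redcap [0.7694 0.0546 0.0485]
redfoot [ 0.7757 -0.0394  0.046 ]
gcap [ 0.671  -0.0166  0.0464]
gfoot [ 0.6748 -0.1174  0.046 ]
barA [ 0.5447 -0.1436  0.142 ]
barB [ 0.543  -0.0397  0.141 ]
orange [0.4878 0.379  0.1155]
yellow [0.5099 0.2735 0.116 ]
purple [0.4182 0.2743 0.1165]
top 755 [ 0.538  -0.2484  0.1291] [0.5858 0.1123 0.149 ]
 panel top 22179 [ 0.9005 -0.0913  0.1642] [0.0045 0.8964]
((0.9212537407875061, -0.09268936514854431), (0.3185020685195923, 0.4252612292766571), 0.2287660837173462)
scene 532 [ 0.5392 -0.2479  0.1304] [0.5964 0.1177 0.1488]
 panel top 18478 [ 0.9    -0.0576  0.165 ] [0.0002 0.8957]
((0.9217591285705566, -0.0922866016626358), (0.319231778383255, 0.4276634752750397), 0.2950670123100281)
```

```bash
python3 -c "
from plant import manip; print([a for a in dir(manip) if a[0]!='_'])"
```

```text
['IKError', 'grab_frame', 'job_done', 'pinch_z', 'state']
```

Request:
drive_tool:
  motion:
    - [[-1,0,-1],[0,0,0],0.4]
    - [[-1,0,-1],[0,0,0],0.4]
    - [[-1,0,-1],[0,0,0],0.4]
    - [[-1,0,-1],[0,0,0],0.4]
    - [[-1,0,-1],[0,0,0],0.4]
    - [[-1,0,-1],[0,0,0],0.4]
    - [[-1,0,-1],[0,0,0],0.4]
    - [[-1,0,-1],[0,0,0],0.4]
    - [[-1,0,-1],[0,0,0],0.4]
    - [[-1,0,-1],[0,0,0],0.4]
    - [[-1,0,-1],[0,0,0],0.4]
    - [[-1,0,-1],[0,0,0],0.4]

```text
time: 1.3
tool_pos: [0.3771, 0.23, 0.2309]
tool_rot: [0.564, -0.564, -0.427, 0.427]
contact_force: [0.8, 0.7, 0.4]
gripper_width: 0.301
```

Request:
drive_tool:
  motion:
    - [[-1,0,-1],[0,0,0],0.4]
    - [[-1,0,-1],[0,0,0],0.4]
    - [[-1,0,-1],[0,0,0],0.4]
    - [[-1,0,-1],[0,0,0],0.4]
    - [[-1,0,-1],[0,0,0],0.4]
    - [[-1,0,-1],[0,0,0],0.4]
    - [[-1,0,-1],[0,0,0],0.4]
    - [[-1,0,-1],[0,0,0],0.4]
    - [[-1,0,-1],[0,0,0],0.4]
    - [[-1,0,-1],[0,0,0],0.4]
    - [[-0.7,0,0],[0,0,0],0.4]
    - [[0,0,0],[0,0,0],0.4]

```text
time: 2.5
tool_pos: [0.5446, -0.0958, 0.2304]
tool_rot: [0.565, -0.564, -0.425, 0.426]
contact_force: [-0.7, 1.8, -0.5]
gripper_width: 0.3
```

Request:
drive_tool:
  motion:
    - [[0,0,0],[0,1,0],0.4]
    - [[0,0,0],[0,1,0],0.4]
    - [[0,0,0],[0,1,0],0.4]
    - [[0,0,0],[0,1,0],0.4]
    - [[0,0,0],[0,1,0],0.4]
    - [[0,0,0],[0,1,0],0.4]
    - [[0,0,0],[0,1,0],0.4]
    - [[0,0,0],[0,1,0],0.4]
    - [[0,0,0],[0,1,0],0.4]
    - [[0,0,0],[0,1,0],0.4]
    - [[0,0,0],[0,1,0],0.4]
    - [[0,0,0],[0,1,0],0.4]

```text
time: 3.7
tool_pos: [0.5446, -0.0928, 0.231]
tool_rot: [0.702, -0.702, -0.087, 0.087]
contact_force: [-0.3, 0.2, 0.5]
gripper_width: 0.301
```

Request:
drive_tool:
  motion:
    - [[0,0,0],[0,1,0],0.4]
    - [[0,0,0],[0,1,0],0.4]
    - [[0,0,0],[0,0.8,0],0.4]
    - [[0,0,0],[0,0,0],0.4]
    - [[0,0,0],[0,0,0],0.4]

```text
time: 4.2
tool_pos: [0.5448, -0.0932, 0.2311]
tool_rot: [0.707, -0.707, -0.002, 0.002]
contact_force: [-0.3, -0.0, -0.2]
gripper_width: 0.305
```

```bash
cat >> h.py <<'E'
np.set_printoptions(precision=4,suppress=True)
def st():
    s=manip.state(); print("t",s["time"],"w",s["gripper_width"],"F",s["contact_force"],"j",s["joint_pos"]); print(T_tool(s)[:3])
E
python3 -c "from h import *; st()"
```

```text
t 4.2 w 0.3049730801552167 F [-0.2582 -0.0379 -0.2036] j [-0.3043 -0.1197  1.7815  0.0002  1.4801 -0.3109]
[[ 1.     -0.0003 -0.0066  0.5448]
 [ 0.0066  0.0003  1.     -0.0932]
 [-0.0003 -1.      0.0003  0.2311]]
```

Request:
drive_tool:
  motion:
    - [[0,0.9,0],[0,0,0],0.4]
    - [[0,0.9,0],[0,0,0],0.4]
    - [[0,0.9,0],[0,0,0],0.4]
    - [[0,0.9,0],[0,0,0],0.4]
    - [[0,0.9,0],[0,0,0],0.4]
    - [[0,0,0],[0,0,0],0.4]
    - [[0,0,0],[0,0,0],1]
    - [[0,0,0],[0,0,0],1]
    - [[0,0,0],[0,0,0],1]
    - [[0,0,0],[0,0,0],1]

```text
time: 5.2
tool_pos: [0.5449, -0.0936, 0.1189]
tool_rot: [0.707, -0.707, -0.002, 0.002]
contact_force: [0.8, 2.3, -2.9]
gripper_width: 0.117
```

Request:
drive_tool:
  motion:
    - [[-0.2,0,0],[0,0,0],1]
    - [[-0.4,0,0],[0,0,0],1]
    - [[-0.4,0,0],[0,0,0],1]
    - [[-0.4,0,0],[0,0,0],1]
    - [[-0.4,0,0],[0,0,0],1]
    - [[-0.4,0,0],[0,0,0],1]
    - [[-0.4,0,0],[0,0,0],1]
    - [[-0.4,0,0],[0,0,0],1]
    - [[-0.4,0,0],[0,0,0],1]
    - [[-0.4,0,0],[0,0,0],1]
    - [[-0.3,0,0],[0,0,0],1]
    - [[-0.2,0,0],[0,0,0],1]

```text
time: 6.4
tool_pos: [0.4367, -0.0942, 0.1188]
tool_rot: [0.707, -0.707, -0.001, 0.001]
contact_force: [2.1, 5.2, -3.9]
gripper_width: 0.118
```

Request:
drive_tool:
  motion:
    - [[-0.1,0,0],[0,0,0],1]
    - [[-0.1,0,0],[0,0,0],1]
    - [[-0.1,0,0],[0,0,0],1]
    - [[0,0,0],[0,0,0],1]

```text
time: 6.8
tool_pos: [0.4311, -0.0943, 0.1189]
tool_rot: [0.707, -0.707, -0.003, -0.0]
contact_force: [6.7, 5.4, -5.6]
gripper_width: 0.119
```

Request:
drive_tool:
  motion:
    - [[-0.1,0,0],[0,0,0],1]
    - [[-0.1,0,0],[0,0,0],1]
    - [[0,0,0],[0,0,0],1]

```text
time: 7.1
tool_pos: [0.4312, -0.0943, 0.119]
tool_rot: [-0.707, 0.707, 0.008, 0.006]
contact_force: [30.5, 4.7, -22.2]
gripper_width: 0.119
```

Request:
drive_tool:
  motion:
    - [[0.2,0,0],[0,0,0],1]
    - [[0,0,0],[0,0,0],0.4]
    - [[0,0,0],[0,0,0],0.4]
    - [[0,0,0],[0,0,0],0.4]
    - [[0,-1,0],[0,0,0],0.4]
    - [[0,-1,0],[0,0,0],0.4]
    - [[0,-1,0],[0,0,0],0.4]
    - [[0,-1,0],[0,0,0],0.4]
    - [[0,-1,0],[0,0,0],0.4]
    - [[0,-1,0],[0,0,0],0.4]
    - [[0,-1,0],[0,0,0],0.4]
    - [[0,-1,0],[0,0,0],0.4]

```text
time: 8.3
tool_pos: [0.4297, -0.0949, 0.3203]
tool_rot: [-0.707, 0.708, 0.002, -0.001]
contact_force: [0.6, 0.4, -0.2]
gripper_width: 0.299
```

Request:
drive_tool:
  motion:
    - [[0,0,1],[0,0,0],0.0]
    - [[0,0,1],[0,0,0],0.0]
    - [[0,0,1],[0,0,0],0.0]
    - [[0,0,1],[0,0,0],0.0]
    - [[0,0,1],[0,0,0],0.0]
    - [[0,0,1],[0,0,0],0.0]
    - [[0,0,1],[0,0,0],0.0]
    - [[0,0,1],[0,0,0],0.0]
    - [[0,0,1],[0,0,0],0.0]
    - [[0,0,1],[0,0,0],0.0]
    - [[0,0,1],[0,0,0],0.0]
    - [[0,0,1],[0,0,0],0.0]

```text
time: 9.5
tool_pos: [0.4287, 0.2061, 0.3193]
tool_rot: [-0.707, 0.707, 0.002, -0.001]
contact_force: [0.1, -0.2, 0.1]
gripper_width: 0.505
```

Run:
```python
from h import *
st()
f=grab("top","top1.png"); W=cloud(f); np.save("top1.npy",W); g=grab("scene"); S=cloud(g); np.save("scene1.npy",S)
cv2.imwrite("pics/both1.png",np.hstack([cv2.resize(f["img"][130:330,230:450],None,fx=1.8,fy=1.8),cv2.resize(g["img"][100:340,200:400],(300,360))]))
```

```text
t 9.5 w 0.5047399396941237 F [ 0.0987 -0.215   0.0638] j [ 0.2922 -0.3507  1.8301 -0.0011  1.6611  0.2882]
[[ 1.      0.0013 -0.0039  0.4287]
 [ 0.0039 -0.0007  1.      0.2061]
 [ 0.0013 -1.     -0.0007  0.3193]]
```

View pics/both1.png

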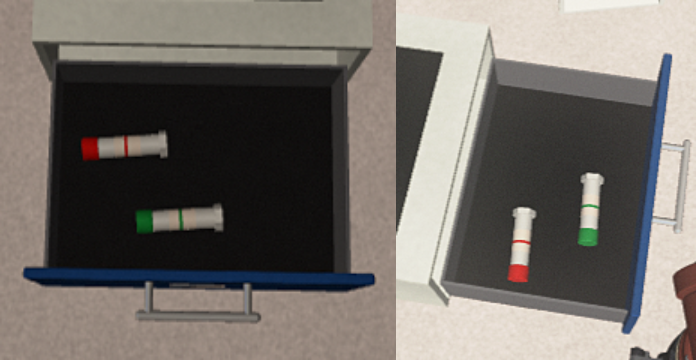

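Only red and green lie in the open drawer. In the crop red's cap is at (90,148) and its foot at (165,143); green's cap is at (144,220) and its foot at (220,217). There is no blue.

```bash
cat > meas.py <<'E'
from h import *
def lying(W,S,xr,yr):
    for n,A in(("top",W),("scene",S)):
        P=A.reshape(-1,3); P=P[~np.isnan(P).any(1)]
        k=(P[:,0]>xr[0])&(P[:,0]<xr[1])&(P[:,1]>yr[0])&(P[:,1]<yr[1])&(P[:,2]>.028)&(P[:,2]<.06); Q=P[k]
        print(n,len(Q),cv2.minAreaRect(Q[:,:2].astype(np.float32)),"z",np.percentile(Q[:,2],[5,50,95]))
E
python3 - <<'E'
from meas import *
W=np.load("top1.npy");S=np.load("scene1.npy")
print("red");lying(W,S,(.61,.71),(-.12,.085)); print("green");lying(W,S,(.51,.605),(-.2,.06))
for n,A in(("top",W),("scene",S)):
    P=A.reshape(-1,3); k=(abs(P[:,2]-.161)<.006)&(P[:,0]<.6)&(P[:,0]>.4)&(P[:,1]<.14)&(P[:,1]>-.35); print(np.nanmin(P[k],0),np.nanmax(P[k],0),np.polyfit(P[k][:,1],P[k][:,0],1))
    k=(abs(P[:,2]-.097)<.004)&(P[:,0]<.75)&(P[:,0]>.5)&(P[:,1]<.12)&(P[:,1]>-.33);Q=P[k]; print([np.percentile(Q[Q[:,1]>-.1][:,1],[2,50,98]),np.percentile(Q[Q[:,1]<-.1][:,1],[2,50,98])])
    for (x,y) in [(.487,.375),(.51,.271),(.418,.271)]:
        k=(abs(P[:,2]-.116)<.006)&(np.hypot(P[:,0]-x,P[:,1]-y)<.03); print(" tube",k.sum(),P[k].mean(0))
E
```

```text
red
top 560 ((0.6627274751663208, 0.005985945463180542), (0.03667734935879707, 0.11582019925117493), 3.7229928970336914) z [0.0335 0.0437 0.0491]
scene 600 ((0.6620168685913086, 0.0075724199414253235), (0.036943577229976654, 0.11690542846918106), 6.493732929229736) z [0.0354 0.0448 0.0495]
green
top 576 ((0.5599068999290466, -0.07158052176237106), (0.03409932926297188, 0.11582480370998383), 5.226354598999023) z [0.0354 0.0438 0.0491]
scene 572 ((0.5619984269142151, -0.06961865723133087), (0.03525209799408913, 0.1178850382566452), 6.136385440826416) z [0.0357 0.0447 0.0497]
[ 0.4689 -0.3032  0.155 ] [0.4843 0.114  0.1667] [-0.0047  0.476 ]
[array([0.0951, 0.0979, 0.1009]), array([-0.2898, -0.2863, -0.2837])]
 tube 0 [nan nan nan]
 tube 123 [0.5116 0.2695 0.1144]
 tube 106 [0.4191 0.2685 0.1146]
[ 0.4696 -0.3024  0.155 ] [0.4855 0.117  0.166 ] [-0.0045  0.4774]
[array([0.0972, 0.1001, 0.103 ]), array([-0.2891, -0.2845, -0.2812])]
 tube 234 [0.4879 0.3795 0.1158]
 tube 200 [0.5115 0.2732 0.1159]
 tube 211 [0.4187 0.2743 0.116 ]<stdin>:8: RuntimeWarning: Mean of empty slice.
  ret = um.true_divide(
```

Request:
drive_tool:
  motion:
    - [[0.93,0,-0.63],[0,0,0],-0.2]
    - [[0.93,0,-0.63],[0,0,0],-0.2]
    - [[0.93,0,-0.63],[0,0,0],-0.2]
    - [[0.93,0,-0.63],[0,0,0],-0.2]
    - [[0.93,0,-0.63],[0,0,0],-0.2]
    - [[0.93,0,-0.63],[0,0,0],-0.2]
    - [[0.93,0,-0.63],[0,0,0],-0.2]
    - [[0.93,0,-0.63],[0,0,0],-0.2]
    - [[0.93,0,-0.63],[0,0,0],-0.2]
    - [[0.93,0,-0.63],[0,0,0],-0.2]
    - [[0,0,0],[0,-1,0],-0.2]
    - [[0,0,0],[0,0,0],-0.2]

```text
time: 10.8
tool_pos: [0.6621, 0.0471, 0.3186]
tool_rot: [-0.706, 0.707, 0.031, -0.032]
contact_force: [-0.3, -0.5, -0.9]
gripper_width: 0.602
```

Request:
drive_tool:
  motion:
    - [[0,0,0],[-1,0,0],-0.2]
    - [[0,0,0],[-1,0,0],-0.2]
    - [[0,0,0],[-1,0,0],-0.2]
    - [[0,0,0],[-1,0,0],-0.2]
    - [[0,0,0],[-1,0,0],-0.2]
    - [[0,0,0],[0,0,0],-0.2]

```text
time: 11.4
tool_pos: [0.6609, 0.0506, 0.3178]
tool_rot: [-0.537, 0.843, 0.039, -0.026]
contact_force: [0.9, 0.6, -1.2]
gripper_width: 0.6
```

```bash
cat >> h.py <<'E'
def dl(p):
    """tool-unit shift from present TCP to world point p"""
    T=T_tool(); d=tool_delta(np.array(p)-T[:3,3],T); print("to",p,"units",d); return d
E
python3 -c "
from h import *; st(); dl((.662,.049,.134)); dl((.662,-.002,.025))
g=grab('wrist','w1.png'); print(g['T_tool_cam'])"
```

```text
t 11.4 w 0.600347537468883 F [ 0.875   0.5538 -1.2261] j [ 0.1425  0.1335  1.4272 -0.436   1.6022  0.0399]
[[ 0.9957  0.0379 -0.0848  0.6609]
 [ 0.0929 -0.421   0.9023  0.0506]
 [-0.0015 -0.9063 -0.4227  0.3178]]
to (0.662, 0.049, 0.134) units [0.0507 6.6903 3.0468]
to (0.662, -0.002, 0.025) units [-0.1322 11.5004  3.0493]
[[ 1.      0.002  -0.0003  0.0005]
 [ 0.0009 -0.32    0.9474 -0.1431]
 [ 0.0018 -0.9474 -0.32    0.0834]
 [ 0.      0.      0.      1.    ]]
```

View pics/w1.png

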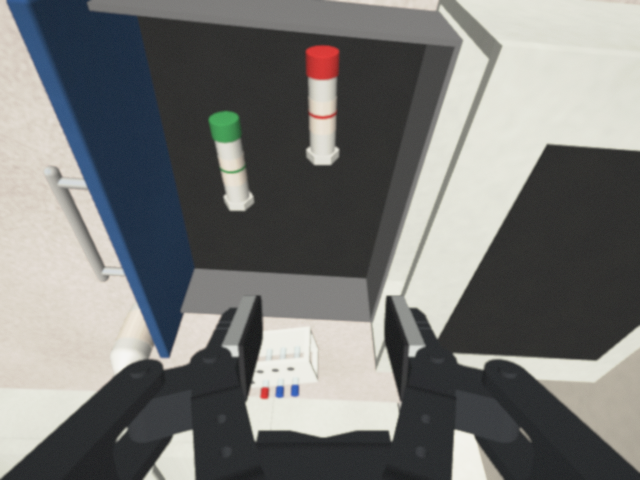

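Red is at (322,105) with its cap up in the picture, and green is at (232,160); both are clear. The hand leans left and the walls are visible. I'll reduce the tilt to 20° and descend.

Request:
drive_tool:
  motion:
    - [[0,0,0],[1,0,0],-0.2]
    - [[0,0.92,0.26],[0,0,0],-0.2]
    - [[0,0.92,0.26],[0,0,0],-0.2]
    - [[0,0.92,0.26],[0,0,0],-0.2]
    - [[0,0.92,0.26],[0,0,0],-0.2]
    - [[0,0.92,0.26],[0,0,0],-0.2]
    - [[0,0.92,0.26],[0,0,0],-0.2]
    - [[0,0.92,0.26],[0,0,0],-0.2]
    - [[0,0.92,0.26],[0,0,0],-0.2]
    - [[0,0,0],[0,0,0],-0.2]

```text
time: 12.45
tool_pos: [0.6605, 0.0337, 0.1242]
tool_rot: [-0.573, 0.818, 0.034, -0.028]
contact_force: [-0.0, -0.1, -0.9]
gripper_width: 0.598
```

```bash
python3 -c "
from h import *; st(); dl((.662,-.001,.025))
g=grab('wrist','w2.png')"
```

```text
t 12.45 w 0.5976396142350245 F [-0.0211 -0.1475 -0.8951] j [ 0.0828  0.2473  1.6105 -0.3609  1.3056  0.0921]
[[ 0.996   0.0239 -0.0857  0.6605]
 [ 0.0888 -0.34    0.9362  0.0337]
 [-0.0067 -0.9401 -0.3407  0.1242]]
to (0.662, -0.001, 0.025) units [-0.0383  4.2037  0.0481]
```

View pics/w2.png

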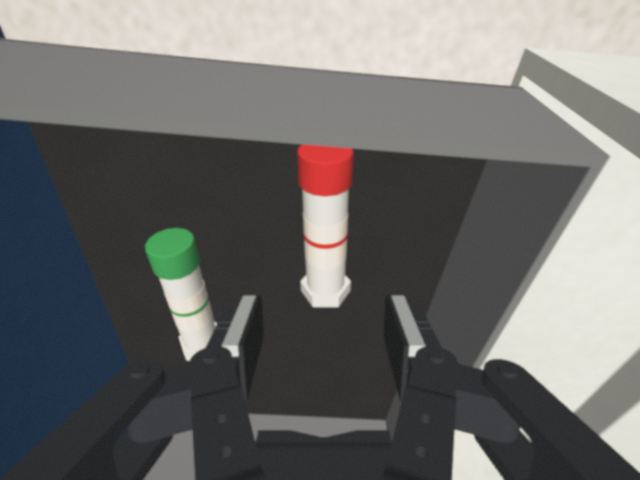

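The red tube is centred between the fingers (325,240) and aligned with them. I'll descend and grip.

Request:
drive_tool:
  motion:
    - [[0,0.8,0],[0,0,0],-0.2]
    - [[0,0.8,0],[0,0,0],-0.2]
    - [[0,0.8,0],[0,0,0],-0.2]
    - [[0,0.8,0],[0,0,0],-0.2]
    - [[0,0.5,0],[0,0,0],-0.2]
    - [[0,0.5,0],[0,0,0],-0.2]
    - [[0,0,0],[0,0,0],-0.2]
    - [[0,0,0],[0,0,0],1]
    - [[0,0,0],[0,0,0],1]
    - [[0,0,0],[0,0,0],1]
    - [[0,0,0],[0,0,0],1]
    - [[0,0,0],[0,0,0],1]

```text
time: 13.7
tool_pos: [0.6675, -0.0003, 0.031]
tool_rot: [-0.573, 0.818, 0.039, -0.025]
contact_force: [0.3, 1.6, 5.1]
gripper_width: 0.298
```

```bash
cat >> h.py <<'E'
def standup(lift=0.004,n=18,axis_z=0.033,floor=0.017,tilt_tot=90.):
    """rows to turn the held tube by 90 deg about tool x, its centre going straight up as its foot clears the floor"""
    T=T_tool(); s0=None
    # hit point of tool line with tube axis height
    d=T[:3,1]; H=T[:3,3]-d*((axis_z-T[2,3])/-d[2]); return T,H
E
python3 - <<'E'
from h import *
st(); T,H=standup(); print("H",H)
import sys
C=np.array([.662,.007,.033])  # tube centre
u=-T[:3,2]*0; 
# tube centre in tool frame
c_t=T[:3,:3].T@(C-T[:3,3]); print("centre in tool",c_t)
def rows(T,c_t,n,lift,z0=.033,fl=.017):
    Rm=T[:3,:3].copy(); p=T[:3,3].copy(); out=[]
    C0=T[:3,3]+Rm@c_t
    for i in range(1,n+1):
        ph=np.radians(90*i/n)
        z=fl+.058*np.sin(ph)+.016*np.cos(ph)+lift*min(1,2*i/n) 
        Cn=np.array([C0[0],C0[1],z])
        Rn=Rm0(T)@R.from_rotvec([ph,0,0]).as_matrix()
        pn=Cn-Rn@c_t
        out.append(Rm.T@(pn-p)/.025); Rm,p=Rn,pn
    return np.array(out),p
def Rm0(T): return T[:3,:3]
o,p=rows(T,c_t,18,.006); print(o.round(2)); print("end",p)
E
```

```text
t 13.7 w 0.29780208983453926 F [0.3129 1.5599 5.0641] j [ 0.0313  0.3549  1.6516 -0.3853  1.1399  0.103 ]
[[ 0.9957  0.034  -0.0856  0.6675]
 [ 0.0921 -0.3406  0.9357 -0.0003]
 [ 0.0026 -0.9396 -0.3422  0.031 ]]
H [0.6675 0.0004 0.033 ]
centre in tool [-0.0048 -0.0045  0.0067]
[[ 0.   -0.19 -0.06]
 [ 0.   -0.19 -0.04]
 [ 0.   -0.19 -0.02]
 [ 0.   -0.18 -0.  ]
 [ 0.   -0.17  0.02]
 [ 0.   -0.16  0.03]
 [ 0.   -0.14  0.05]
 [ 0.   -0.13  0.06]
 [ 0.   -0.11  0.06]
 [ 0.   -0.06  0.06]
 [ 0.   -0.05  0.06]
 [ 0.   -0.03  0.05]
 [ 0.   -0.01  0.05]
 [ 0.    0.    0.04]
 [ 0.    0.02  0.02]
 [-0.    0.03  0.01]
 [-0.    0.04 -0.01]
 [-0.    0.04 -0.03]]
end [0.6667 0.0094 0.0732]
```

Request:
drive_tool:
  motion:
    - [[0,-0.1,0],[0,0,0],1]
    - [[0,0,0],[0,0,0],1]
    - [[0,0,0],[0,0,0],1]

```text
time: 14.0
tool_pos: [0.6657, 0.0002, 0.0311]
tool_rot: [-0.573, 0.818, 0.037, -0.027]
contact_force: [0.0, 1.3, 0.2]
gripper_width: 0.297
```

```bash
python3 -c "
from h import *; st()
g=grab('wrist','w3.png')"
```

```text
t 14.0 w 0.2967041084257665 F [0.0066 1.2609 0.2255] j [ 0.0322  0.3534  1.6533 -0.3844  1.1438  0.1027]
[[ 0.9958  0.0301 -0.0865  0.6657]
 [ 0.0915 -0.3405  0.9358  0.0002]
 [-0.0012 -0.9398 -0.3419  0.0311]]
```

View pics/w3.png

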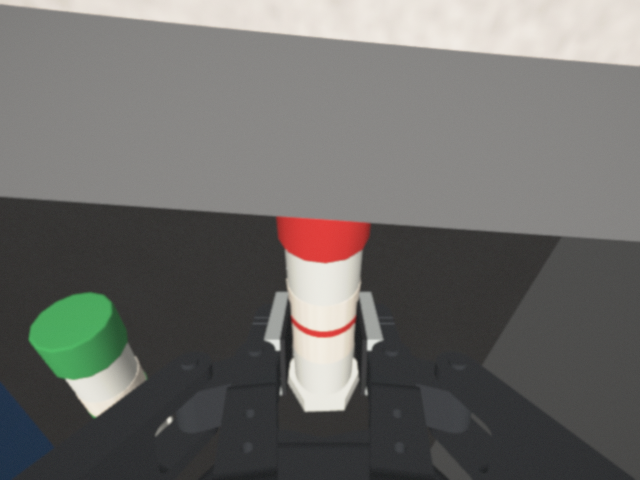

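The fingers hold red at its middle (red line at 322,330), with the pads on both sides. I'll begin standing it up and check midway.

Request:
drive_tool:
  motion:
    - [[0,-0.22,-0.06],[1,0,0],1]
    - [[0,-0.2,-0.04],[1,0,0],1]
    - [[0,-0.19,-0.02],[1,0,0],1]
    - [[0,-0.18,0],[1,0,0],1]
    - [[0,-0.17,0.02],[1,0,0],1]
    - [[0,-0.16,0.03],[1,0,0],1]
    - [[0,-0.14,0.05],[1,0,0],1]
    - [[0,0,0],[0,0,0],1]

```text
time: 14.85
tool_pos: [0.666, 0.001, 0.0632]
tool_rot: [0.792, -0.608, -0.027, 0.035]
contact_force: [-0.2, -0.8, -0.5]
gripper_width: 0.299
```

```bash
python3 -c "
from h import *; st()
g=grab('wrist','w4.png');f=grab('scene');t=grab('top')
cv2.imwrite('pics/c4.png',np.hstack([cv2.resize(g['img'],(400,300)),cv2.resize(f['img'][100:340,180:500],(400,300))]))"
```

```text
t 14.85 w 0.2992296443097649 F [-0.1542 -0.8452 -0.5477] j [-0.215   0.3282  1.6101  0.2591  1.293  -0.3862]
[[ 0.9961 -0.0237 -0.0853  0.666 ]
 [ 0.0885  0.2574  0.9622  0.001 ]
 [-0.0008 -0.966   0.2585  0.0632]]
```

View pics/c4.png

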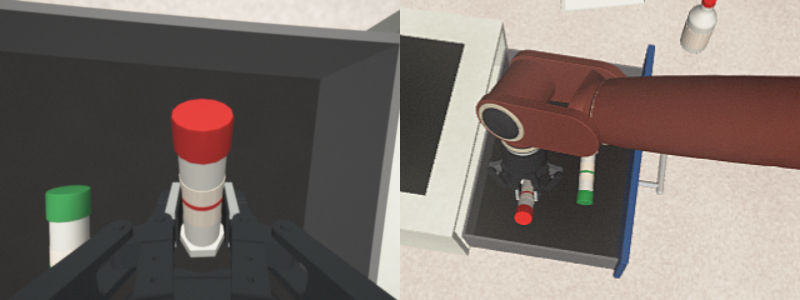

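```bash
python3 -c "
from h import *
for n in('scene','top'):
    P=cloud(grab(n)).reshape(-1,3); k=(P[:,2]>.19)&(P[:,0]<.9)&(P[:,0]>.1)&(P[:,1]<.1)&(P[:,1]>-.35); Q=P[k]
    print(n,Q[:,0].max())
    for x in np.arange(.3,.78,.04):
        q=Q[abs(Q[:,0]-x)<.01]
        if len(q): print(round(x,2),'y',q[:,1].min(),q[:,1].max(),'z',np.percentile(q[:,2],[2,98]))
"
```

```text
scene 0.7284516776831026
0.3 y -0.031230840711449548 0.06654174878795455 z [0.5399 0.6097]
0.34 y -0.03615729153819247 0.05741113645020887 z [0.5128 0.5808]
0.38 y -0.050894954882934273 0.049092913627869106 z [0.4869 0.5548]
0.42 y -0.05961103565232978 0.04059890283626716 z [0.4625 0.529 ]
0.46 y -0.06000699755096811 0.031163036875414385 z [0.4342 0.5026]
0.5 y -0.06890364775891505 0.021575547186572674 z [0.409 0.475]
0.54 y -0.1061694171259166 0.020854592387838322 z [0.3865 0.4461]
0.58 y -0.11450759213587414 0.019536506352301808 z [0.3539 0.425 ]
0.62 y -0.12228438371690886 0.010876383805550172 z [0.3033 0.4141]
0.66 y -0.13120457657671947 0.0064795038535301885 z [0.2068 0.3992]
0.7 y -0.12689446539478139 -0.0012754735027973862 z [0.2051 0.3853]
top 0.7262239256898815
0.3 y -0.04201071823108611 0.0633192106868442 z [0.5533 0.6093]
0.34 y -0.05087516659215395 0.05483762655685409 z [0.525  0.5802]
0.38 y -0.059389131780615764 0.046504734003819936 z [0.4994 0.5547]
0.42 y -0.06755290537224436 0.03753714767665915 z [0.4739 0.5282]
0.46 y -0.07490486099346276 0.028777119266889653 z [0.4461 0.5015]
0.5 y -0.08118290057464071 0.01710930854948718 z [0.4234 0.4738]
0.54 y -0.10726372600626993 0.018518975565328055 z [0.3901 0.4448]
0.58 y -0.11610681688536592 0.016543051033427306 z [0.3604 0.4245]
0.62 y -0.12542221078528035 0.008698717676693127 z [0.3059 0.4143]
0.66 y -0.1358689420720793 0.00020875602029981483 z [0.3289 0.3984]
0.7 y -0.1295797967079903 -0.004981711388256767 z [0.3398 0.3856]
```

Red is held firmly and is 35° up. A full 90° would bring the wrist close to the right wall, so I stop at 85° and let the foot settle flat.

Request:
drive_tool:
  motion:
    - [[0,-0.13,0.06],[1,0,0],1]
    - [[0,-0.11,0.06],[1,0,0],1]
    - [[0,-0.08,0.06],[1,0,0],1]
    - [[0,-0.06,0.06],[1,0,0],1]
    - [[0,-0.03,0.06],[1,0,0],1]
    - [[0,-0.01,0.05],[1,0,0],1]
    - [[0,0,0.04],[1,0,0],1]
    - [[0,0.02,0.02],[1,0,0],1]
    - [[0,0.03,0.01],[1,0,0],1]
    - [[0,0.04,0],[1,0,0],1]
    - [[0,0,0],[0,0,0],1]

```text
time: 16.2
tool_pos: [0.664, 0.0105, 0.0742]
tool_rot: [0.975, -0.216, -0.007, 0.045]
contact_force: [-0.5, 0.6, -0.2]
gripper_width: 0.297
```

```bash
python3 -c "
from h import *; st()
g=grab('wrist');f=grab('scene')
cv2.imwrite('pics/c5.png',np.hstack([cv2.resize(g['img'],(400,300)),cv2.resize(f['img'][100:340,180:500],(400,300))]))
P=cloud(g); np.save('w5.npy',P)
m=(g['img'][...,2].astype(int)>140)&(g['img'][...,1]<60); Q=P[m]; print(len(Q),np.nanmedian(Q,0),np.nanpercentile(Q[:,2],[2,98]))"
```

```text
t 16.2 w 0.2970920451924845 F [-0.5489  0.5533 -0.1529] j [-0.44    0.6228  1.481   0.9171  1.7555 -0.7106]
[[ 0.9958 -0.0855 -0.0338  0.664 ]
 [ 0.0918  0.9028  0.4203  0.0105]
 [-0.0055 -0.4216  0.9068  0.0742]]
4027 [ 0.6657 -0.0002  0.1315] [0.0809 0.1404]
```

View pics/c5.png

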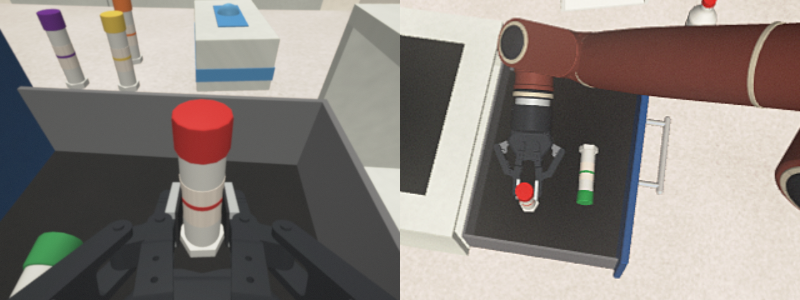

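Red is upright in the grip at about (203,170) in the left frame. The wrist clears the right wall and green is untouched. I'll lower it onto the floor.

Request:
drive_tool:
  motion:
    - [[0,0.03,-0.07],[0,0,0],1]
    - [[0,0.03,-0.07],[0,0,0],1]
    - [[0,0.03,-0.07],[0,0,0],1]
    - [[0,0,0],[0,0,0],1]
    - [[0,0,0],[0,0,0],1]

```text
time: 16.8
tool_pos: [0.6654, 0.0099, 0.0718]
tool_rot: [0.975, -0.216, -0.01, 0.045]
contact_force: [-1.1, -0.5, -0.4]
gripper_width: 0.304
```

Request:
drive_tool:
  motion:
    - [[0,0.02,-0.05],[0,0,0],1]
    - [[0,0.02,-0.05],[0,0,0],1]
    - [[0,0,0],[0,0,0],1]
    - [[0,0,0],[0,0,0],1]

```text
time: 17.2
tool_pos: [0.6654, 0.0096, 0.0689]
tool_rot: [0.975, -0.216, -0.01, 0.045]
contact_force: [-1.6, 1.0, -0.3]
gripper_width: 0.3
```

Request:
drive_tool:
  motion:
    - [[0,0.02,-0.05],[0,0,0],1]
    - [[0,0.02,-0.05],[0,0,0],1]
    - [[0,0,0],[0,0,0],1]
    - [[0,0,0],[0,0,0],1]

```text
time: 17.6
tool_pos: [0.666, 0.0093, 0.0685]
tool_rot: [0.976, -0.215, -0.011, 0.045]
contact_force: [-1.2, -1.4, 6.2]
gripper_width: 0.297
```

Request:
drive_tool:
  motion:
    - [[0,0.02,-0.04],[0,0,0],1]
    - [[0,0,0],[0,0,0],1]
    - [[0,0,0],[0,0,0],1]

```text
time: 17.9
tool_pos: [0.6664, 0.0092, 0.0684]
tool_rot: [0.976, -0.215, -0.012, 0.045]
contact_force: [-1.2, -1.6, 9.0]
gripper_width: 0.3
```

Request:
drive_tool:
  motion:
    - [[0,0,0],[0,0,0],0.3]
    - [[0,0,0],[0,0,0],0.2]
    - [[0,0,0],[0,0,0],0]
    - [[0,0,0],[0,0,0],-0.2]
    - [[0,0,0],[0,0,0],-0.2]
    - [[0,-0.3,0],[0,0,0],-0.2]
    - [[0,-0.6,0],[0,0,0],-0.2]
    - [[0,-0.8,0],[0,0,0],-0.2]
    - [[0,-0.8,0],[0,0,0],-0.2]
    - [[0,-0.8,0.4],[0,0,0],-0.2]
    - [[0,0,0],[0,0,0],-0.2]

```text
time: 19.0
tool_pos: [0.6741, -0.0644, 0.1132]
tool_rot: [0.975, -0.218, -0.013, 0.043]
contact_force: [0.3, -0.3, 0.8]
gripper_width: 0.601
```

```bash
cat >> meas.py <<'E'
def caps(names=("scene","top","wrist")):
    H={"red":[(0,6),(174,180)],"orange":[(8,17)],"yellow":[(20,30)],"green":[(50,80)],"purple":[(125,150)]}
    for n in names:
        f=grab(n); P=cloud(f); hsv=cv2.cvtColor(f["img"],cv2.COLOR_BGR2HSV)
        for c,rs in H.items():
            m=np.zeros(P.shape[:2],bool)
            for a,b in rs: m|=(hsv[...,0]>=a)&(hsv[...,0]<=b)
            m&=(hsv[...,1]>130)&(hsv[...,2]>60)&(P[...,2]>.02)&(P[...,2]<.17)&(P[...,0]>.35)&(P[...,0]<.76)&(P[...,1]>-.3)&(P[...,1]<.5)
            nn,l,s,_=cv2.connectedComponentsWithStats(m.astype(np.uint8))
            if nn<2: continue
            i=1+s[1:,4].argmax(); q=P[l==i]
            if s[i,4]<30: continue
            t=q[q[:,2]>np.percentile(q[:,2],95)-.004]
            print(n,c,s[i,4],"top pts mean",t.mean(0),"z 2..98",np.percentile(q[:,2],[2,98]))
E
python3 -c "
from meas import *; st(); caps()"
```

```text
t 19.0 w 0.6012457871988256 F [ 0.3117 -0.2587  0.7824] j [-0.5239  0.6325  1.3851  0.8844  1.8582 -0.6975]
[[ 0.996  -0.0776 -0.0435  0.6741]
 [ 0.0887  0.9016  0.4235 -0.0644]
 [ 0.0063 -0.4257  0.9049  0.1132]]
scene red 188 top pts mean [0.6662 0.0018 0.134 ] z 2..98 [0.1149 0.137 ]
scene orange 218 top pts mean [0.4874 0.3792 0.1166] z 2..98 [0.1124 0.1191]
scene yellow 179 top pts mean [0.5105 0.2736 0.1167] z 2..98 [0.1127 0.1199]
scene green 129 top pts mean [ 0.5604 -0.0221  0.048 ] z 2..98 [0.0231 0.0511]
scene purple 186 top pts mean [0.4185 0.2743 0.1166] z 2..98 [0.1127 0.119 ]
top red 155 top pts mean [0.665  0.0018 0.1323] z 2..98 [0.1257 0.1347]
top orange 177 top pts mean [0.4866 0.378  0.115 ] z 2..98 [0.097  0.1181]
top yellow 165 top pts mean [0.5106 0.2716 0.1152] z 2..98 [0.0992 0.1181]
top green 98 top pts mean [ 0.559  -0.0259  0.0474] z 2..98 [0.0394 0.0496]
top purple 142 top pts mean [0.4183 0.2727 0.1154] z 2..98 [0.1111 0.1179]
wrist red 3317 top pts mean [0.6669 0.0036 0.1331] z 2..98 [0.1139 0.1342]
wrist orange 508 top pts mean [0.4901 0.3735 0.116 ] z 2..98 [0.0964 0.1172]
wrist yellow 714 top pts mean [0.5139 0.2683 0.1155] z 2..98 [0.0966 0.1166]
wrist green 1285 top pts mean [ 0.5618 -0.0233  0.0481] z 2..98 [0.0356 0.0499]
wrist purple 642 top pts mean [0.4228 0.2671 0.1159] z 2..98 [0.0978 0.1171]
```

Red now stands at (0.666, 0.002) with its top at z 0.133, as it should. Next is green: I raise the hand, swing it to the other side and approach.

Request:
drive_tool:
  motion:
    - [[0,-0.4,0.9],[0,0,0],-0.2]
    - [[0,-0.4,0.9],[0,0,0],-0.2]
    - [[0,-0.4,0.9],[0,0,0],-0.2]
    - [[0,-0.4,0.9],[0,0,0],-0.2]
    - [[0,-0.4,0.9],[0,0,0],-0.2]
    - [[0,-0.4,0.9],[0,0,0],-0.2]
    - [[0,-0.4,0.9],[0,0,0],-0.2]
    - [[0,-0.4,0.9],[0,0,0],-0.2]
    - [[-0.9,0,0],[0,0,0],-0.2]
    - [[-0.9,0,0],[0,0,0],-0.2]
    - [[-0.9,0,0],[0,0,0],-0.2]
    - [[-0.9,0,0],[0,0,0],-0.2]

```text
time: 20.35
tool_pos: [0.5809, -0.065, 0.3068]
tool_rot: [0.975, -0.216, -0.01, 0.045]
contact_force: [-0.1, -0.1, 0.1]
gripper_width: 0.6
```

Request:
drive_tool:
  motion:
    - [[0,0,0],[-1,0,0],-0.2]
    - [[0,0,0],[-1,0,0],-0.2]
    - [[0,0,0],[-1,0,0],-0.2]
    - [[0,0,0],[-1,0,0],-0.2]
    - [[0,0,0],[-1,0,0],-0.2]
    - [[0,0,0],[-1,0,0],-0.2]
    - [[0,0,0],[-1,0,0],-0.2]
    - [[0,0,0],[-1,0,0],-0.2]
    - [[0,0,0],[-1,0,0],-0.2]
    - [[0,0,0],[-1,0,0],-0.2]
    - [[0,0,0],[-1,0,0],-0.2]
    - [[0,0,0],[-1,0,0],-0.2]

```text
time: 21.55
tool_pos: [0.5818, -0.065, 0.3073]
tool_rot: [0.735, -0.676, -0.031, 0.033]
contact_force: [-0.0, 1.0, -1.8]
gripper_width: 0.599
```

Request:
drive_tool:
  motion:
    - [[0,0,0],[-1,0,0],-0.2]
    - [[0,0,0],[-1,0,0],-0.2]
    - [[0,0,0],[-1,0,0],-0.2]
    - [[0,0,0],[-1,0,0],-0.2]
    - [[0,0,0],[-1,0,0],-0.2]
    - [[0,0,0],[-1,0,0],-0.2]
    - [[0,0,0],[-1,0,0],-0.2]
    - [[0,0,0],[-1,0,0],-0.2]
    - [[0,0,0],[-0.6,0,0],-0.2]
    - [[0,0,0],[0,0,0],-0.2]

```text
time: 22.55
tool_pos: [0.5812, -0.0639, 0.3049]
tool_rot: [-0.438, 0.898, 0.041, -0.021]
contact_force: [-0.4, -0.1, -0.3]
gripper_width: 0.6
```

```bash
python3 -c "
from meas import *; st(); dl((.565,-.017,.129))
W=cloud(grab('wrist'));
P=W.reshape(-1,3);P=P[(P[:,0]>.5)&(P[:,0]<.62)&(P[:,1]>-.17)&(P[:,1]<.03)&(P[:,2]>.028)&(P[:,2]<.06)]; print(len(P),cv2.minAreaRect(P[:,:2].astype(np.float32)))"
```

```text
t 22.55 w 0.6004080059458661 F [-0.391  -0.1234 -0.2619] j [ 0.0581 -0.0724  1.713  -0.664   1.4957  0.0142]
[[ 0.9957  0.0558 -0.0745  0.5812]
 [ 0.0931 -0.6123  0.7851 -0.0639]
 [-0.0018 -0.7886 -0.6149  0.3049]]
to (0.565, -0.017, 0.129) units [-0.4583  4.3634  5.847 ]
2665 ((0.5657448768615723, -0.09379098564386368), (0.03708399087190628, 0.06881792843341827), 5.733335494995117)
```

Request:
drive_tool:
  motion:
    - [[-0.08,0.73,0.97],[0,0,0],-0.2]
    - [[-0.08,0.73,0.97],[0,0,0],-0.2]
    - [[-0.08,0.73,0.97],[0,0,0],-0.2]
    - [[-0.08,0.73,0.97],[0,0,0],-0.2]
    - [[-0.08,0.73,0.97],[0,0,0],-0.2]
    - [[-0.08,0.73,0.97],[0,0,0],-0.2]
    - [[0,0,0],[0,0,0],-0.2]

```text
time: 23.3
tool_pos: [0.5627, -0.0196, 0.126]
tool_rot: [-0.438, 0.898, 0.039, -0.023]
contact_force: [0.2, -0.2, -0.5]
gripper_width: 0.6
```

```bash
python3 -c "
from meas import *; st(); dl((.565,-.091,.034))
g=grab('wrist','w6.png')"
```

```text
t 23.3 w 0.6003211073714844 F [ 0.1553 -0.1797 -0.4546] j [ 0.1389  0.0811  1.8723 -0.6887  1.3064  0.2728]
[[ 0.9959  0.0495 -0.0763  0.5627]
 [ 0.0906 -0.6125  0.7853 -0.0196]
 [-0.0079 -0.7889 -0.6144  0.126 ]]
to (0.565, -0.091, 0.034) units [-0.1402  4.6591  0.0107]
```

View pics/w6.png

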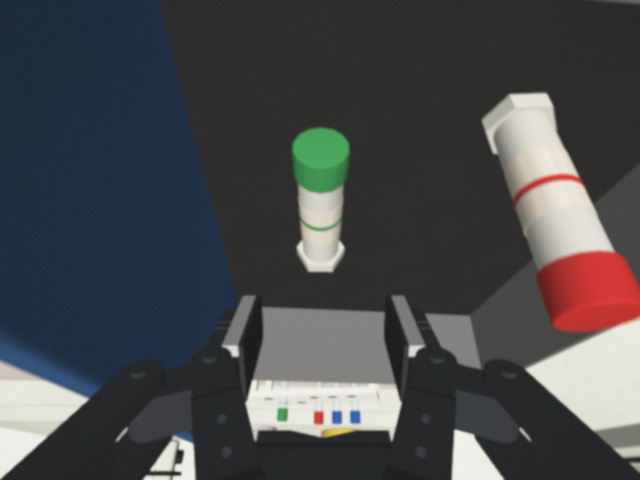

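Green is centred between the fingers (320,200). Red stands clear at the right. I'll descend and grip.

Request:
drive_tool:
  motion:
    - [[0,0.8,0],[0,0,0],-0.2]
    - [[0,0.8,0],[0,0,0],-0.2]
    - [[0,0.8,0],[0,0,0],-0.2]
    - [[0,0.8,0],[0,0,0],-0.2]
    - [[0,0.7,0],[0,0,0],-0.2]
    - [[0,0.7,0],[0,0,0],-0.2]
    - [[0,0,0],[0,0,0],-0.2]
    - [[0,0,0],[0,0,0],1]
    - [[0,0,0],[0,0,0],1]
    - [[0,0,0],[0,0,0],1]
    - [[0,0,0],[0,0,0],1]
    - [[0,0,0],[0,0,0],1]

```text
time: 24.55
tool_pos: [0.5736, -0.0898, 0.0418]
tool_rot: [-0.437, 0.898, 0.042, -0.019]
contact_force: [-1.7, 1.1, 5.7]
gripper_width: 0.24
```

```bash
cat >> h.py <<'E'
def uprows(C,n,tot,lift,fl=.017):
    """shift rows for turning a tube held with centre C (world) from lying by tot deg about tool x"""
    T=T_tool(); R0=T[:3,:3]; c=R0.T@(np.array(C)-T[:3,3]); Rm,p=R0,T[:3,3]; o=[]
    for i in range(1,n+1):
        ph=np.radians(tot*i/n); Rn=R0@R.from_rotvec([ph,0,0]).as_matrix()
        pn=np.array([C[0],C[1],fl+.058*np.sin(ph)+.016*np.cos(ph)+lift*min(1,2*i/n)])-Rn@c
        o.append(Rm.T@(pn-p)/.025); Rm,p=Rn,pn
    print(np.array(o).round(2)[:,1:].tolist(),"end",p)
E
python3 -c "
from meas import *; st(); uprows((.563,-.07,.033),17,85,.005); 
g=grab('wrist','w7.png')"
```

```text
t 24.55 w 0.2401995801192035 F [-1.6747  1.1454  5.6797] j [ 0.0137  0.1965  1.9118 -0.7576  1.108   0.2995]
[[ 0.9957  0.0591 -0.0711  0.5736]
 [ 0.0924 -0.6141  0.7838 -0.0898]
 [ 0.0026 -0.787  -0.617   0.0418]]
[[-0.1, -0.11], [-0.11, -0.09], [-0.11, -0.07], [-0.11, -0.05], [-0.11, -0.03], [-0.1, -0.02], [-0.09, 0.0], [-0.08, 0.02], [-0.05, 0.03], [-0.02, 0.04], [-0.0, 0.04], [0.02, 0.04], [0.03, 0.04], [0.05, 0.04], [0.07, 0.03], [0.08, 0.02], [0.1, 0.0]] end [ 0.5727 -0.0797  0.0613]
```

View pics/w7.png

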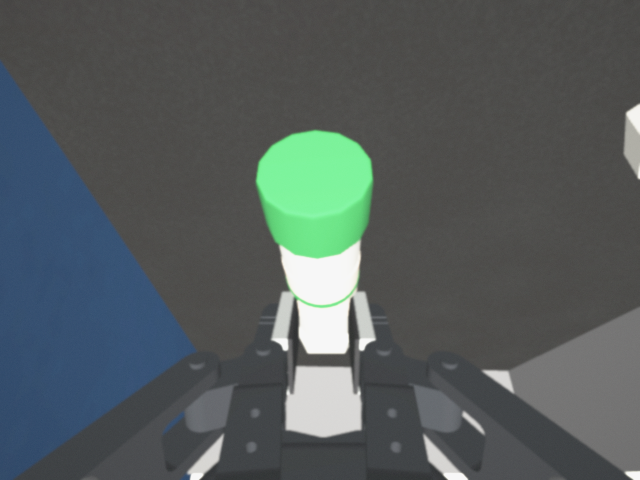

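The grip reads 20 mm, less than the 28 mm body, so the pads hold above the widest line. I'll reopen and regrip lower.

Request:
drive_tool:
  motion:
    - [[0,0,0],[0,0,0],0.2]
    - [[0,0,0],[0,0,0],0.1]
    - [[0,0,0],[0,0,0],0.1]
    - [[0,0,0],[0,0,0],0.1]

```text
time: 25.0
tool_pos: [0.572, -0.0899, 0.0392]
tool_rot: [-0.438, 0.898, 0.041, -0.02]
contact_force: [0.2, -0.1, -0.2]
gripper_width: 0.448
```

```bash
python3 -c "
from meas import *; st(); dl((.565,-.091,.034))
W=cloud(grab('wrist'));
P=W.reshape(-1,3);P=P[(P[:,0]>.5)&(P[:,0]<.62)&(P[:,1]>-.17)&(P[:,1]<.03)&(P[:,2]>.028)&(P[:,2]<.07)]; print(len(P),np.percentile(P,[1,50,99],0),cv2.minAreaRect(P[:,:2].astype(np.float32)))"
```

```text
t 25.0 w 0.4484226372608381 F [ 0.2154 -0.1101 -0.1586] j [ 0.013   0.1985  1.9141 -0.7562  1.1066  0.2996]
[[ 0.9958  0.0561 -0.0726  0.572 ]
 [ 0.0917 -0.6129  0.7848 -0.0899]
 [-0.0004 -0.7882 -0.6154  0.0392]]
to (0.565, -0.091, 0.034) units [-0.2821  0.1775  0.1139]
22954 [[ 0.5381 -0.1197  0.0288]
 [ 0.5682 -0.0455  0.0459]
 [ 0.6025 -0.0091  0.0696]] ((0.5772924423217773, -0.06491365283727646), (0.08921816200017929, 0.11908669024705887), 30.612884521484375)
```

Request:
drive_tool:
  motion:
    - [[-0.1,0.18,0.12],[0,0,0],0.1]
    - [[-0.1,0.18,0.12],[0,0,0],0.1]
    - [[0,0,0],[0,0,0],0.1]
    - [[0,0,0],[0,0,0],0.1]

```text
time: 25.45
tool_pos: [0.5668, -0.0913, 0.0283]
tool_rot: [-0.438, 0.898, 0.041, -0.021]
contact_force: [-0.2, 0.6, 0.1]
gripper_width: 0.447
```

Request:
drive_tool:
  motion:
    - [[0,0,0],[0,0,0],1]
    - [[0,0,0],[0,0,0],1]
    - [[0,0,0],[0,0,0],1]
    - [[0,0,0],[0,0,0],1]

```text
time: 25.85
tool_pos: [0.5676, -0.0912, 0.0291]
tool_rot: [-0.438, 0.898, 0.041, -0.02]
contact_force: [0.2, 0.9, 0.6]
gripper_width: 0.301
```

Width is now 0.301, a full-body grip. I'll compute the stand-up rows.

```bash
python3 -c "
from meas import *; st(); uprows((.564,-.07,.033),17,85,.005)"
```

```text
t 25.85 w 0.3010207365738985 F [0.2223 0.8696 0.6262] j [ 0.0108  0.2065  1.9263 -0.7645  1.0898  0.3147]
[[ 0.9958  0.0571 -0.0719  0.5676]
 [ 0.0918 -0.6131  0.7847 -0.0912]
 [ 0.0007 -0.788  -0.6157  0.0291]]
[[-0.13, -0.08], [-0.13, -0.06], [-0.14, -0.04], [-0.14, -0.02], [-0.13, 0.0], [-0.12, 0.02], [-0.11, 0.04], [-0.1, 0.05], [-0.08, 0.06], [-0.05, 0.07], [-0.03, 0.08], [-0.01, 0.08], [0.01, 0.08], [0.03, 0.07], [0.04, 0.06], [0.06, 0.05], [0.07, 0.04]] end [ 0.5655 -0.0678  0.0595]
```

Request:
drive_tool:
  motion:
    - [[0,-0.16,-0.08],[1,0,0],1]
    - [[0,-0.14,-0.06],[1,0,0],1]
    - [[0,-0.14,-0.04],[1,0,0],1]
    - [[0,-0.14,-0.02],[1,0,0],1]
    - [[0,-0.13,0],[1,0,0],1]
    - [[0,-0.12,0.02],[1,0,0],1]
    - [[0,-0.11,0.04],[1,0,0],1]
    - [[0,-0.1,0.05],[1,0,0],1]
    - [[0,-0.08,0.06],[1,0,0],1]
    - [[0,-0.05,0.07],[1,0,0],1]
    - [[0,0,0],[0,0,0],1]

```text
time: 26.95
tool_pos: [0.5661, -0.0819, 0.058]
tool_rot: [0.776, -0.629, -0.028, 0.035]
contact_force: [-0.6, -0.7, -1.0]
gripper_width: 0.302
```

Request:
drive_tool:
  motion:
    - [[0,-0.03,0.08],[1,0,0],1]
    - [[0,-0.01,0.08],[1,0,0],1]
    - [[0,0.01,0.08],[1,0,0],1]
    - [[0,0.03,0.07],[1,0,0],1]
    - [[0,0.04,0.06],[1,0,0],1]
    - [[0,0.06,0.05],[1,0,0],1]
    - [[0,0.07,0.04],[1,0,0],1]
    - [[0,0,0],[0,0,0],1]

```text
time: 27.75
tool_pos: [0.5637, -0.0671, 0.0573]
tool_rot: [0.929, -0.366, -0.014, 0.043]
contact_force: [-0.3, -0.0, -0.2]
gripper_width: 0.299
```

```bash
python3 -c "
from meas import *; st()
g=grab('wrist');f=grab('scene')
cv2.imwrite('pics/c8.png',np.hstack([cv2.resize(g['img'],(400,300)),cv2.resize(f['img'][100:340,180:500],(400,300))])); caps(('wrist','scene'))"
```

```text
t 27.75 w 0.29937490081078444 F [-0.3457 -0.0259 -0.2274] j [-0.5501  0.3778  1.7138  0.6246  1.6136 -0.7978]
[[ 0.9958 -0.0699 -0.0584  0.5637]
 [ 0.0909  0.7283  0.6792 -0.0671]
 [-0.005  -0.6817  0.7316  0.0573]]
wrist red 5867 top pts mean [0.6568 0.003  0.1323] z 2..98 [0.1128 0.1335]
wrist green 3827 top pts mean [ 0.5676 -0.0746  0.1375] z 2..98 [0.1209 0.1393]
scene red 190 top pts mean [0.6666 0.0043 0.1335] z 2..98 [0.1135 0.1362]
scene orange 222 top pts mean [0.4875 0.3795 0.1168] z 2..98 [0.1126 0.1197]
scene yellow 182 top pts mean [0.511  0.274  0.1168] z 2..98 [0.112  0.1194]
scene green 164 top pts mean [ 0.5657 -0.0635  0.1392] z 2..98 [0.121  0.1419]
scene purple 189 top pts mean [0.4182 0.2744 0.1166] z 2..98 [0.1125 0.119 ]
```

View pics/c8.png

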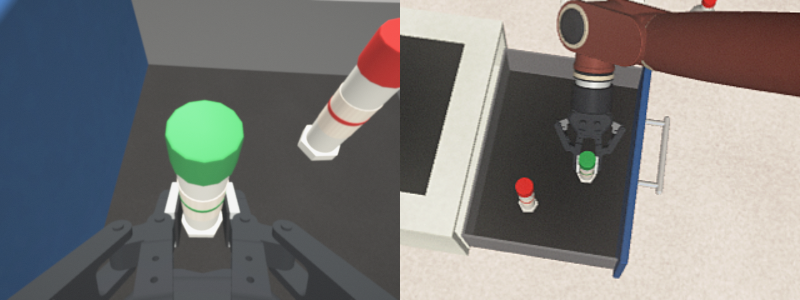

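Green is upright in the grip (205,150), red is standing, and all is clear. I'll lower it.

Request:
drive_tool:
  motion:
    - [[0,0.05,-0.06],[0,0,0],1]
    - [[0,0.05,-0.06],[0,0,0],1]
    - [[0,0,0],[0,0,0],1]
    - [[0,0,0],[0,0,0],1]

```text
time: 28.35
tool_pos: [0.5651, -0.0672, 0.056]
tool_rot: [0.929, -0.366, -0.017, 0.043]
contact_force: [-0.2, -0.4, -1.0]
gripper_width: 0.306
```

Request:
drive_tool:
  motion:
    - [[0,0.03,-0.04],[0,0,0],1]
    - [[0,0.03,-0.04],[0,0,0],1]
    - [[0,0,0],[0,0,0],1]
    - [[0,0,0],[0,0,0],1]

```text
time: 28.75
tool_pos: [0.5655, -0.0677, 0.0549]
tool_rot: [0.93, -0.365, -0.017, 0.043]
contact_force: [-1.8, -0.2, 5.9]
gripper_width: 0.299
```

Request:
drive_tool:
  motion:
    - [[0,0,0],[0,0,0],0.3]
    - [[0,0,0],[0,0,0],0.2]
    - [[0,0,0],[0,0,0],0]
    - [[0,0,0],[0,0,0],-0.2]
    - [[0,0,0],[0,0,0],-0.2]
    - [[0,-0.3,0],[0,0,0],-0.2]
    - [[0,-0.6,0],[0,0,0],-0.2]
    - [[0,-0.8,0],[0,0,0],-0.2]
    - [[0,-0.9,0],[0,0,0],-0.2]
    - [[0,-0.9,0],[0,0,0],-0.2]
    - [[0,-0.9,0],[0,0,0],-0.2]
    - [[0,-0.9,0],[0,0,0],-0.2]

```text
time: 29.95
tool_pos: [0.5743, -0.1659, 0.1456]
tool_rot: [0.929, -0.367, -0.017, 0.042]
contact_force: [0.2, -0.2, 0.3]
gripper_width: 0.598
```

```bash
python3 -c "
from meas import *; st(); caps()"
```

```text
t 29.95 w 0.5982445299966183 F [ 0.2043 -0.1993  0.2563] j [-0.6636  0.3701  1.5508  0.5801  1.8085 -0.7902]
[[ 0.9959 -0.0658 -0.0629  0.5743]
 [ 0.091   0.7276  0.6799 -0.1659]
 [ 0.001  -0.6828  0.7306  0.1456]]
scene red 188 top pts mean [0.6661 0.0038 0.1329] z 2..98 [0.1142 0.1357]
scene orange 223 top pts mean [0.4875 0.3791 0.1168] z 2..98 [0.1118 0.1192]
scene yellow 181 top pts mean [0.5109 0.2746 0.1166] z 2..98 [0.1123 0.1193]
scene green 172 top pts mean [ 0.5656 -0.0768  0.1341] z 2..98 [0.1175 0.1364]
scene purple 189 top pts mean [0.4189 0.2746 0.1165] z 2..98 [0.1122 0.1192]
top red 155 top pts mean [0.6649 0.0024 0.1328] z 2..98 [0.121  0.1357]
top orange 176 top pts mean [0.4866 0.3784 0.1154] z 2..98 [0.0959 0.118 ]
top yellow 166 top pts mean [0.5102 0.272  0.1155] z 2..98 [0.1    0.1186]
top green 148 top pts mean [ 0.5639 -0.0754  0.1331] z 2..98 [0.1275 0.1364]
top purple 143 top pts mean [0.4187 0.2727 0.1154] z 2..98 [0.1107 0.1181]
wrist red 2338 top pts mean [0.666  0.0017 0.1327] z 2..98 [0.1131 0.1338]
wrist green 1362 top pts mean [ 0.57   -0.0779  0.1332] z 2..98 [0.1173 0.1345]
```

Red (0.666, 0.003) and green (0.565, −0.076) both stand with their tops at z 0.133. Now the bench tubes: I raise the hand and straighten the tool.

Request:
drive_tool:
  motion:
    - [[0,-0.68,0.73],[0,0,0],-0.2]
    - [[0,-0.68,0.73],[0,0,0],-0.2]
    - [[0,-0.68,0.73],[0,0,0],-0.2]
    - [[0,-0.68,0.73],[0,0,0],-0.2]
    - [[0,-0.68,0.73],[0,0,0],-0.2]
    - [[0,-0.68,0.73],[0,0,0],-0.2]
    - [[0,0,0],[-1,0,0],-0.2]
    - [[0,0,0],[-1,0,0],-0.2]
    - [[0,0,0],[-1,0,0],-0.2]
    - [[0,0,0],[-1,0,0],-0.2]
    - [[0,0,0],[-1,0,0],-0.2]
    - [[0,0,0],[-1,0,0],-0.2]

```text
time: 31.3
tool_pos: [0.5736, -0.1634, 0.2926]
tool_rot: [0.802, -0.595, -0.027, 0.037]
contact_force: [-0.4, 0.7, 0.1]
gripper_width: 0.598
```

Request:
drive_tool:
  motion:
    - [[0,0,0],[-1,0,0],-0.2]
    - [[0,0,0],[-1,0,0],-0.2]
    - [[0,0,0],[-1,0,0],-0.2]
    - [[0,0,0],[-0.4,0,0],-0.2]
    - [[0,0,0],[0,1,0],-0.2]
    - [[0,0,0],[0,0,0],-0.2]

```text
time: 31.9
tool_pos: [0.5735, -0.1629, 0.2923]
tool_rot: [0.707, -0.707, -0.002, 0.003]
contact_force: [0.3, -0.9, -0.3]
gripper_width: 0.602
```

```bash
python3 -c "
from meas import *; st(); dl((.4187,.273,.3)); dl((.4187,.273,.088))"
```

```text
t 31.9 w 0.6024591643606027 F [ 0.3239 -0.9175 -0.2648] j [-0.4016 -0.0432  1.6082  0.0002  1.5784 -0.4075]
[[ 1.     -0.0016 -0.0059  0.5735]
 [ 0.0059  0.0009  1.     -0.1629]
 [-0.0016 -1.      0.0009  0.2923]]
to (0.4187, 0.273, 0.3) units [-6.089  -0.2819 17.4711]
to (0.4187, 0.273, 0.088) units [-6.0756  8.1981 17.4637]
```

Request:
drive_tool:
  motion:
    - [[-0.34,0,0.97],[0,0,0],-0.2]
    - [[-0.34,0,0.97],[0,0,0],-0.2]
    - [[-0.34,0,0.97],[0,0,0],-0.2]
    - [[-0.34,0,0.97],[0,0,0],-0.2]
    - [[-0.34,0,0.97],[0,0,0],-0.2]
    - [[-0.34,0,0.97],[0,0,0],-0.2]
    - [[-0.34,0,0.97],[0,0,0],-0.2]
    - [[-0.34,0,0.97],[0,0,0],-0.2]
    - [[-0.34,0,0.97],[0,0,0],-0.2]
    - [[-0.34,0,0.97],[0,0,0],-0.2]
    - [[-0.34,0,0.97],[0,0,0],-0.2]
    - [[-0.34,0,0.97],[0,0,0],-0.2]

```text
time: 33.1
tool_pos: [0.4698, 0.1274, 0.2927]
tool_rot: [0.707, -0.707, -0.002, 0.003]
contact_force: [0.3, 0.8, 0.7]
gripper_width: 0.603
```

Request:
drive_tool:
  motion:
    - [[-0.34,0,0.97],[0,0,0],-0.2]
    - [[-0.34,0,0.97],[0,0,0],-0.2]
    - [[-0.34,0,0.97],[0,0,0],-0.2]
    - [[-0.34,0,0.97],[0,0,0],-0.2]
    - [[-0.34,0,0.97],[0,0,0],-0.2]
    - [[-0.34,0,0.97],[0,0,0],-0.2]
    - [[0,0.9,0],[0,0,0],-0.2]
    - [[0,0.9,0],[0,0,0],-0.2]
    - [[0,0.9,0],[0,0,0],-0.2]
    - [[0,0.9,0],[0,0,0],-0.2]
    - [[0,0.9,0],[0,0,0],-0.2]
    - [[0,0,0],[0,0,0],-0.2]

```text
time: 34.3
tool_pos: [0.4164, 0.2706, 0.1764]
tool_rot: [-0.706, 0.708, -0.001, -0.005]
contact_force: [-0.1, 0.0, -0.4]
gripper_width: 0.597
```

```bash
python3 -c "
from meas import *; st(); dl((.4187,.273,.088)); caps(('wrist',))"
```

```text
t 34.3 w 0.5967036352979083 F [-0.0931  0.013  -0.3788] j [ 0.4263 -0.2155  1.9582  0.0001  1.4073  0.4203]
[[ 1.     -0.0078 -0.0059  0.4164]
 [ 0.0059 -0.0034  1.      0.2706]
 [-0.0078 -1.     -0.0033  0.1764]]
to (0.4187, 0.273, 0.088) units [0.1222 3.5344 0.1072]
wrist orange 3824 top pts mean [0.4875 0.381  0.1159] z 2..98 [0.1077 0.1174]
wrist yellow 2722 top pts mean [0.511  0.2757 0.1158] z 2..98 [0.0992 0.1171]
wrist purple 2214 top pts mean [0.4193 0.2765 0.116 ] z 2..98 [0.1025 0.1172]
```

Request:
drive_tool:
  motion:
    - [[0.1,0.7,0.15],[0,0,0],-0.2]
    - [[0,0.8,0],[0,0,0],-0.2]
    - [[0,0.8,0],[0,0,0],-0.2]
    - [[0,0.8,0],[0,0,0],-0.2]
    - [[0,0.4,0],[0,0,0],-0.2]
    - [[0,0,0],[0,0,0],-0.2]
    - [[0,0,0],[0,0,0],1]
    - [[0,0,0],[0,0,0],1]
    - [[0,0,0],[0,0,0],1]
    - [[0,0,0],[0,0,0],1]

```text
time: 35.35
tool_pos: [0.4226, 0.2762, 0.0953]
tool_rot: [0.708, -0.707, -0.003, 0.001]
contact_force: [-0.3, -0.5, 6.2]
gripper_width: 0.356
```

Request:
drive_tool:
  motion:
    - [[0,-0.3,0],[0,0,0],1]
    - [[0,-0.8,0],[0,0,0],1]
    - [[0,-0.8,0],[0,0,0],1]
    - [[0,-0.9,0],[0,0,0],1]
    - [[0,-0.9,0],[0,0,0],1]
    - [[0,-0.9,0],[0,0,0],1]
    - [[0,-0.9,0],[0,0,0],1]
    - [[0,-0.9,0],[0,0,0],1]
    - [[0,-0.9,0],[0,0,0],1]
    - [[0,-0.9,0],[0,0,0],1]
    - [[0,-0.3,0],[0,0,0],1]
    - [[0,0,0],[0,0,0],1]

```text
time: 36.55
tool_pos: [0.4219, 0.2757, 0.3072]
tool_rot: [0.707, -0.707, -0.002, 0.001]
contact_force: [0.2, 0.0, -0.2]
gripper_width: 0.352
```

```bash
python3 -c "
from meas import *; st(); dl((.57,-.19,.306)); g=grab('wrist','w9.png'); caps(('wrist','top'))"
```

```text
t 36.55 w 0.3522562468238717 F [ 0.2104  0.0496 -0.2277] j [ 0.4311 -0.2766  1.7915 -0.0001  1.6242  0.4266]
[[ 1.      0.0023 -0.0045  0.4219]
 [ 0.0045  0.001   1.      0.2757]
 [ 0.0023 -1.      0.0009  0.3072]]
to (0.57, -0.19, 0.306) units [  5.8389   0.0445 -18.6559]
wrist orange 1267 top pts mean [0.4871 0.3809 0.1159] z 2..98 [0.1046 0.1175]
wrist yellow 990 top pts mean [0.5108 0.2755 0.1159] z 2..98 [0.1005 0.1173]
top red 154 top pts mean [0.6653 0.0021 0.1324] z 2..98 [0.1192 0.1354]
top yellow 156 top pts mean [0.5097 0.2717 0.1156] z 2..98 [0.1102 0.1182]
top green 145 top pts mean [ 0.5641 -0.0767  0.1329] z 2..98 [0.1282 0.1351]
```

Request:
drive_tool:
  motion:
    - [[0.31,0,-0.98],[0,0,0],1]
    - [[0.31,0,-0.98],[0,0,0],1]
    - [[0.31,0,-0.98],[0,0,0],1]
    - [[0.31,0,-0.98],[0,0,0],1]
    - [[0.31,0,-0.98],[0,0,0],1]
    - [[0.31,0,-0.98],[0,0,0],1]
    - [[0.31,0,-0.98],[0,0,0],1]
    - [[0.31,0,-0.98],[0,0,0],1]
    - [[0.31,0,-0.98],[0,0,0],1]
    - [[0.31,0,-0.98],[0,0,0],1]
    - [[0.31,0,-0.98],[0,0,0],1]
    - [[0.31,0,-0.98],[0,0,0],1]

```text
time: 37.9
tool_pos: [0.5154, -0.019, 0.304]
tool_rot: [0.707, -0.707, -0.001, 0.003]
contact_force: [-0.1, 0.3, -0.5]
gripper_width: 0.351
```

Request:
drive_tool:
  motion:
    - [[0.31,0,-0.98],[0,0,0],1]
    - [[0.31,0,-0.98],[0,0,0],1]
    - [[0.31,0,-0.98],[0,0,0],1]
    - [[0.31,0,-0.98],[0,0,0],1]
    - [[0.31,0,-0.98],[0,0,0],1]
    - [[0.31,0,-0.98],[0,0,0],1]
    - [[0.26,0,-0.9],[0,0,0],1]
    - [[0,0,0],[0,0,0],1]

```text
time: 38.7
tool_pos: [0.5692, -0.1893, 0.3034]
tool_rot: [0.707, -0.707, 0.001, 0.002]
contact_force: [0.7, 1.0, -1.0]
gripper_width: 0.348
```

Request:
drive_tool:
  motion:
    - [[0,0.9,0],[0,0,0],1]
    - [[0,0.9,0],[0,0,0],1]
    - [[0,0.9,0],[0,0,0],1]
    - [[0,0.9,0],[0,0,0],1]
    - [[0,0.9,0],[0,0,0],1]
    - [[0,0.9,0],[0,0,0],1]
    - [[0,0.9,0],[0,0,0],1]
    - [[0,0.8,0],[0,0,0],1]
    - [[0,0,0],[0,0,0],1]
    - [[0,0,0],[0,0,0],1]

```text
time: 39.7
tool_pos: [0.5689, -0.1865, 0.1277]
tool_rot: [0.707, -0.707, -0.001, 0.002]
contact_force: [-0.1, -0.3, 0.1]
gripper_width: 0.352
```

```bash
python3 -c "
from meas import *; st(); g=grab('wrist');f=grab('scene')
cv2.imwrite('pics/c10.png',np.hstack([cv2.resize(g['img'],(400,300)),cv2.resize(f['img'][100:340,180:500],(400,300))])); caps(('scene',))"
```

```text
t 39.7 w 0.3521909539824755 F [-0.1446 -0.3366  0.0914] j [-0.4411  0.0772  1.7654  0.0001  1.301  -0.446 ]
[[ 1.     -0.0018 -0.0048  0.5689]
 [ 0.0048  0.001   1.     -0.1865]
 [-0.0018 -1.      0.001   0.1277]]
scene red 188 top pts mean [0.6667 0.0036 0.1332] z 2..98 [0.1148 0.1358]
scene orange 222 top pts mean [0.4871 0.3789 0.1168] z 2..98 [0.1124 0.1195]
scene yellow 178 top pts mean [0.5111 0.2738 0.1168] z 2..98 [0.1134 0.1193]
scene green 174 top pts mean [ 0.5648 -0.0738  0.133 ] z 2..98 [0.1168 0.1357]
scene purple 165 top pts mean [ 0.5697 -0.1871  0.1514] z 2..98 [0.1343 0.154 ]
```

View pics/c10.png

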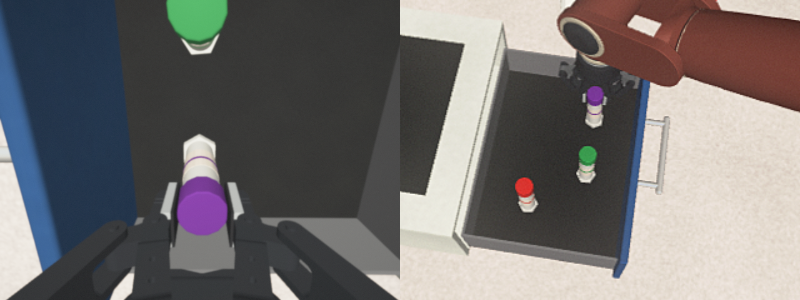

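Purple is held upright by its cap (203,205), green and red are standing, and the cap top is 18 mm too high. I'll lower it.

Request:
drive_tool:
  motion:
    - [[0,0.2,0],[0,0,0],1]
    - [[0,0.2,0],[0,0,0],1]
    - [[0,0.1,0],[0,0,0],1]
    - [[0,0.1,0],[0,0,0],1]
    - [[0,0.08,0],[0,0,0],1]
    - [[0,0,0],[0,0,0],1]
    - [[0,0,0],[0,0,0],1]

```text
time: 40.55
tool_pos: [0.57, -0.1875, 0.1123]
tool_rot: [-0.707, 0.707, 0.002, -0.001]
contact_force: [-1.4, 0.1, 3.7]
gripper_width: 0.355
```

Request:
drive_tool:
  motion:
    - [[0,0.05,0],[0,0,0],1]
    - [[0,0,0],[0,0,0],1]
    - [[0,0,0],[0,0,0],1]

```text
time: 40.85
tool_pos: [0.5708, -0.1877, 0.1123]
tool_rot: [-0.707, 0.708, 0.003, -0.001]
contact_force: [-1.5, 0.9, 7.0]
gripper_width: 0.352
```

Request:
drive_tool:
  motion:
    - [[0,0,0],[0,0,0],0.2]
    - [[0,0,0],[0,0,0],0.1]
    - [[0,0,0],[0,0,0],-0.1]
    - [[0,0,0],[0,0,0],-0.1]
    - [[0,-0.4,0],[0,0,0],-0.1]
    - [[0,-0.9,0],[0,0,0],-0.1]
    - [[0,-0.9,0],[0,0,0],-0.1]
    - [[0,-0.9,0],[0,0,0],-0.2]
    - [[0,-0.9,0],[0,0,0],-0.2]
    - [[0,-0.9,0],[0,0,0],-0.2]
    - [[0,-0.9,0],[0,0,0],-0.2]
    - [[0,-0.9,0],[0,0,0],-0.2]

```text
time: 42.05
tool_pos: [0.5695, -0.1873, 0.2795]
tool_rot: [-0.707, 0.707, 0.002, -0.001]
contact_force: [0.3, -0.7, -0.5]
gripper_width: 0.603
```

```bash
python3 -c "
from meas import *; st(); caps(('scene','wrist')); dl((.5108,.2745,.16))"
```

```text
t 42.05 w 0.603117336176372 F [ 0.3446 -0.6888 -0.4943] j [-0.4418 -0.032   1.6184 -0.      1.5544 -0.4462]
[[ 1.      0.0008 -0.0045  0.5695]
 [ 0.0045 -0.0004  1.     -0.1873]
 [ 0.0008 -1.     -0.0004  0.2795]]
scene red 187 top pts mean [0.6687 0.0041 0.1333] z 2..98 [0.1143 0.1361]
scene orange 222 top pts mean [0.4871 0.3794 0.1167] z 2..98 [0.112  0.1195]
scene yellow 179 top pts mean [0.511  0.2739 0.1166] z 2..98 [0.112  0.1192]
scene green 167 top pts mean [ 0.5668 -0.0737  0.1335] z 2..98 [0.118  0.1361]
scene purple 164 top pts mean [ 0.5669 -0.1886  0.1338] z 2..98 [0.116 0.137]
wrist green 1553 top pts mean [ 0.5676 -0.0741  0.133 ] z 2..98 [0.1314 0.1345]
wrist purple 1202 top pts mean [ 0.5681 -0.188   0.133 ] z 2..98 [0.1237 0.1345]
to (0.5108, 0.2745, 0.16) units [-2.3725  4.8345 18.5299]
```

Request:
drive_tool:
  motion:
    - [[-0.12,0,0.98],[0,0,0],-0.2]
    - [[-0.12,0,0.98],[0,0,0],-0.2]
    - [[-0.12,0,0.98],[0,0,0],-0.2]
    - [[-0.12,0,0.98],[0,0,0],-0.2]
    - [[-0.12,0,0.98],[0,0,0],-0.2]
    - [[-0.12,0,0.98],[0,0,0],-0.2]
    - [[-0.12,0,0.98],[0,0,0],-0.2]
    - [[-0.12,0,0.98],[0,0,0],-0.2]
    - [[-0.12,0,0.98],[0,0,0],-0.2]
    - [[-0.12,0,0.98],[0,0,0],-0.2]
    - [[-0.12,0,0.98],[0,0,0],-0.2]
    - [[-0.12,0,0.98],[0,0,0],-0.2]

```text
time: 43.35
tool_pos: [0.5315, 0.1075, 0.2764]
tool_rot: [-0.707, 0.707, 0.001, -0.002]
contact_force: [-0.5, 0.7, -0.6]
gripper_width: 0.594
```

Request:
drive_tool:
  motion:
    - [[-0.13,0,0.97],[0,0,0],-0.2]
    - [[-0.13,0,0.97],[0,0,0],-0.2]
    - [[-0.13,0,0.97],[0,0,0],-0.2]
    - [[-0.13,0,0.97],[0,0,0],-0.2]
    - [[-0.13,0,0.97],[0,0,0],-0.2]
    - [[-0.13,0,0.97],[0,0,0],-0.2]
    - [[-0.13,0,0.95],[0,0,0],-0.2]
    - [[0,1,0],[0,0,0],-0.2]
    - [[0,1,0],[0,0,0],-0.2]
    - [[0,1,0],[0,0,0],-0.2]
    - [[0,1,0],[0,0,0],-0.2]
    - [[0,0,0],[0,0,0],-0.2]

```text
time: 44.55
tool_pos: [0.5055, 0.2745, 0.1719]
tool_rot: [-0.706, 0.708, -0.002, -0.005]
contact_force: [-0.2, 0.5, -0.4]
gripper_width: 0.604
```

```bash
python3 -c "
from meas import *; st(); caps(('wrist',)); dl((.5108,.2755,.09))"
```

```text
t 44.55 w 0.6037367310814127 F [-0.238   0.5108 -0.4085] j [ 0.3681 -0.0147  1.7821 -0.      1.3842  0.3636]
[[ 0.9999 -0.0093 -0.0045  0.5055]
 [ 0.0045 -0.0036  1.      0.2745]
 [-0.0093 -1.     -0.0036  0.1719]]
wrist orange 3627 top pts mean [0.4885 0.3809 0.1161] z 2..98 [0.1143 0.1175]
wrist yellow 2464 top pts mean [0.512  0.2758 0.116 ] z 2..98 [0.1006 0.1173]
to (0.5108, 0.2755, 0.09) units [0.1734 3.3853 0.0264]
```

Request:
drive_tool:
  motion:
    - [[0.12,0.6,0.04],[0,0,0],-0.2]
    - [[0,0.8,0],[0,0,0],-0.2]
    - [[0,0.8,0],[0,0,0],-0.2]
    - [[0,0.8,0],[0,0,0],-0.2]
    - [[0,0.4,0],[0,0,0],-0.2]
    - [[0,0,0],[0,0,0],-0.2]
    - [[0,0,0],[0,0,0],1]
    - [[0,0,0],[0,0,0],1]
    - [[0,0,0],[0,0,0],1]
    - [[0,0,0],[0,0,0],1]

```text
time: 45.6
tool_pos: [0.5129, 0.2771, 0.0944]
tool_rot: [0.707, -0.707, -0.003, 0.001]
contact_force: [-0.4, 0.9, 3.2]
gripper_width: 0.351
```

Request:
drive_tool:
  motion:
    - [[0,-0.3,0],[0,0,0],1]
    - [[0,-0.8,0],[0,0,0],1]
    - [[0,-0.8,0],[0,0,0],1]
    - [[0,-0.9,0],[0,0,0],1]
    - [[0,-0.9,0],[0,0,0],1]
    - [[0,-0.9,0],[0,0,0],1]
    - [[0,-0.9,0],[0,0,0],1]
    - [[0,-0.9,0],[0,0,0],1]
    - [[0,-0.9,0],[0,0,0],1]
    - [[0,-0.9,0],[0,0,0],1]
    - [[0,-0.3,0],[0,0,0],1]
    - [[0,0,0],[0,0,0],1]

```text
time: 46.8
tool_pos: [0.5121, 0.2769, 0.3067]
tool_rot: [0.707, -0.707, -0.002, 0.001]
contact_force: [0.7, 0.6, -1.2]
gripper_width: 0.354
```

```bash
python3 -c "
from meas import *; st(); dl((.655,-.11,.306)); caps(('wrist','scene'))"
```

```text
t 46.8 w 0.35415328019503284 F [ 0.6528  0.5894 -1.1576] j [ 0.3678 -0.0841  1.6239  0.      1.5993  0.3633]
[[ 1.      0.0023 -0.0045  0.5121]
 [ 0.0045  0.0009  1.      0.2769]
 [ 0.0023 -1.      0.0009  0.3067]]
to (0.655, -0.11, 0.306) units [  5.6452   0.0254 -15.5002]
wrist red 60 top pts mean [ 0.659  -0.0024  0.1328] z 2..98 [0.1289 0.1339]
wrist orange 1158 top pts mean [0.488  0.3806 0.1161] z 2..98 [0.1145 0.1177]
scene red 189 top pts mean [0.668  0.0041 0.1337] z 2..98 [0.1129 0.1362]
scene green 168 top pts mean [ 0.5663 -0.0737  0.1334] z 2..98 [0.1178 0.136 ]
scene purple 159 top pts mean [ 0.5669 -0.1886  0.1333] z 2..98 [0.1163 0.136 ]
```

Request:
drive_tool:
  motion:
    - [[0.36,0,-0.97],[0,0,0],1]
    - [[0.36,0,-0.97],[0,0,0],1]
    - [[0.36,0,-0.97],[0,0,0],1]
    - [[0.36,0,-0.97],[0,0,0],1]
    - [[0.36,0,-0.97],[0,0,0],1]
    - [[0.36,0,-0.97],[0,0,0],1]
    - [[0.36,0,-0.97],[0,0,0],1]
    - [[0.36,0,-0.97],[0,0,0],1]
    - [[0.36,0,-0.97],[0,0,0],1]
    - [[0.36,0,-0.97],[0,0,0],1]
    - [[0.36,0,-0.97],[0,0,0],1]
    - [[0.36,0,-0.97],[0,0,0],1]

```text
time: 48.1
tool_pos: [0.6205, -0.0147, 0.3027]
tool_rot: [0.707, -0.707, -0.0, 0.003]
contact_force: [0.4, 0.2, -0.9]
gripper_width: 0.353
```

Request:
drive_tool:
  motion:
    - [[0.36,0,-0.97],[0,0,0],1]
    - [[0.36,0,-0.97],[0,0,0],1]
    - [[0.36,0,-0.97],[0,0,0],1]
    - [[0.36,0,-0.97],[0,0,0],1]
    - [[0,0,0],[0,0,0],1]
    - [[0,0.9,0],[0,0,0],1]
    - [[0,0.9,0],[0,0,0],1]
    - [[0,0.9,0],[0,0,0],1]
    - [[0,0,0],[0,0,0],1]

```text
time: 49.0
tool_pos: [0.6545, -0.1091, 0.2313]
tool_rot: [0.708, -0.706, 0.002, 0.005]
contact_force: [-0.4, 0.3, -0.9]
gripper_width: 0.355
```

```bash
python3 -c "
from meas import *; st(); caps(('wrist','scene'))"
```

```text
t 49.0 w 0.35517747226490276 F [-0.4331  0.2535 -0.916 ] j [-0.2774  0.1487  1.51    0.0003  1.4935 -0.2824]
[[ 0.9999 -0.0101 -0.005   0.6545]
 [ 0.005   0.0032  1.     -0.1091]
 [-0.0101 -0.9999  0.0033  0.2313]]
wrist red 2529 top pts mean [0.6689 0.0042 0.133 ] z 2..98 [0.131  0.1345]
wrist green 1996 top pts mean [ 0.5681 -0.0737  0.1331] z 2..98 [0.1201 0.1345]
wrist purple 1655 top pts mean [ 0.5685 -0.1873  0.1329] z 2..98 [0.1166 0.1343]
scene red 188 top pts mean [0.6684 0.0043 0.1333] z 2..98 [0.1139 0.1358]
scene orange 220 top pts mean [0.4874 0.3796 0.1168] z 2..98 [0.1126 0.1194]
scene green 168 top pts mean [ 0.5666 -0.0734  0.1334] z 2..98 [0.1169 0.1357]
scene purple 164 top pts mean [ 0.5662 -0.1883  0.1335] z 2..98 [0.1157 0.1361]
```

Request:
drive_tool:
  motion:
    - [[0,0.8,0],[0,0,0],1]
    - [[0,0.8,0],[0,0,0],1]
    - [[0,0.8,0],[0,0,0],1]
    - [[0,0.8,0],[0,0,0],1]
    - [[0,0.6,0],[0,0,0],1]
    - [[0,0.3,0],[0,0,0],1]
    - [[0,0.2,0],[0,0,0],1]
    - [[0,0.2,0],[0,0,0],1]
    - [[0,0.1,0],[0,0,0],1]
    - [[0,0,0],[0,0,0],1]
    - [[0,0,0],[0,0,0],1]

```text
time: 50.2
tool_pos: [0.6578, -0.1108, 0.1232]
tool_rot: [-0.707, 0.707, 0.002, -0.001]
contact_force: [0.6, 0.1, -0.5]
gripper_width: 0.352
```

```bash
python3 -c "
from meas import *; st(); caps(('wrist','scene'))"
```

```text
t 50.2 w 0.35202354773801436 F [ 0.5697  0.1415 -0.4863] j [-0.2783  0.2326  1.5998 -0.      1.3084 -0.2827]
[[ 1.      0.0008 -0.0044  0.6578]
 [ 0.0044 -0.0002  1.     -0.1108]
 [ 0.0008 -1.     -0.0002  0.1232]]
wrist red 4912 top pts mean [ 0.6689 -0.0026  0.1329] z 2..98 [0.1196 0.1344]
wrist yellow 6241 top pts mean [ 0.6581 -0.1118  0.1447] z 2..98 [0.1268 0.1459]
wrist green 6888 top pts mean [ 0.5685 -0.0733  0.133 ] z 2..98 [0.1152 0.1343]
wrist purple 64 top pts mean [ 0.5765 -0.1755  0.1221] z 2..98 [0.1137 0.1241]
scene red 188 top pts mean [0.668  0.0043 0.1336] z 2..98 [0.1141 0.1358]
scene orange 221 top pts mean [0.4876 0.3792 0.1166] z 2..98 [0.1125 0.1191]
scene yellow 139 top pts mean [ 0.6581 -0.1097  0.1459] z 2..98 [0.1247 0.1486]
scene green 166 top pts mean [ 0.5665 -0.0741  0.1333] z 2..98 [0.1181 0.136 ]
```

Yellow's cap top reads 0.1447, so there are 12 mm to go.

Request:
drive_tool:
  motion:
    - [[0,0.2,0],[0,0,0],1]
    - [[0,0.1,0],[0,0,0],1]
    - [[0,0.1,0],[0,0,0],1]
    - [[0,0.07,0],[0,0,0],1]
    - [[0,0,0],[0,0,0],1]
    - [[0,0,0],[0,0,0],1]

```text
time: 50.9
tool_pos: [0.6577, -0.1107, 0.1115]
tool_rot: [-0.707, 0.707, 0.002, -0.001]
contact_force: [-1.0, -0.6, 3.3]
gripper_width: 0.349
```

Request:
drive_tool:
  motion:
    - [[0,0.05,0],[0,0,0],1]
    - [[0,0,0],[0,0,0],1]
    - [[0,0,0],[0,0,0],1]

```text
time: 51.2
tool_pos: [0.6585, -0.1109, 0.1114]
tool_rot: [-0.707, 0.707, 0.002, -0.001]
contact_force: [-1.4, 0.9, 5.8]
gripper_width: 0.347
```

Request:
drive_tool:
  motion:
    - [[0,0,0],[0,0,0],0.2]
    - [[0,0,0],[0,0,0],0.1]
    - [[0,0,0],[0,0,0],-0.1]
    - [[0,0,0],[0,0,0],-0.1]
    - [[0,-0.4,0],[0,0,0],-0.1]
    - [[0,-0.9,0],[0,0,0],-0.1]
    - [[0,-0.9,0],[0,0,0],-0.1]
    - [[0,-0.9,0],[0,0,0],-0.2]
    - [[0,-0.9,0],[0,0,0],-0.2]
    - [[0,-0.9,0],[0,0,0],-0.2]
    - [[0,-0.9,0],[0,0,0],-0.2]
    - [[0,-0.9,0],[0,0,0],-0.2]

```text
time: 52.4
tool_pos: [0.6575, -0.1106, 0.2791]
tool_rot: [-0.707, 0.707, 0.002, -0.001]
contact_force: [1.0, -0.4, 0.3]
gripper_width: 0.596
```

```bash
python3 -c "
from meas import *; st(); caps(('scene','wrist')); dl((.488,.3805,.17))"
```

```text
t 52.4 w 0.5959624767913514 F [ 1.0262 -0.389   0.2523] j [-0.2782  0.1259  1.456  -0.      1.5588 -0.2827]
[[ 1.      0.0009 -0.0045  0.6575]
 [ 0.0045 -0.0003  1.     -0.1106]
 [ 0.0009 -1.     -0.0003  0.2791]]
scene red 182 top pts mean [0.6693 0.0042 0.1333] z 2..98 [0.1136 0.1362]
scene orange 220 top pts mean [0.4876 0.3797 0.1167] z 2..98 [0.1126 0.1191]
scene yellow 180 top pts mean [ 0.6572 -0.1139  0.1333] z 2..98 [0.113  0.1362]
scene green 167 top pts mean [ 0.5683 -0.0736  0.1332] z 2..98 [0.118  0.1357]
scene purple 161 top pts mean [ 0.5683 -0.1886  0.1335] z 2..98 [0.1172 0.1362]
wrist red 1695 top pts mean [0.6703 0.0042 0.133 ] z 2..98 [0.1311 0.1345]
wrist yellow 1255 top pts mean [ 0.6577 -0.1129  0.133 ] z 2..98 [0.1197 0.1345]
wrist green 1355 top pts mean [ 0.5695 -0.0738  0.1332] z 2..98 [0.1217 0.1347]
wrist purple 1109 top pts mean [ 0.5692 -0.1868  0.133 ] z 2..98 [0.1173 0.1344]
to (0.488, 0.3805, 0.17) units [-6.7998  4.4102 19.7064]
```

Request:
drive_tool:
  motion:
    - [[-0.34,0,0.98],[0,0,0],-0.2]
    - [[-0.34,0,0.98],[0,0,0],-0.2]
    - [[-0.34,0,0.98],[0,0,0],-0.2]
    - [[-0.34,0,0.98],[0,0,0],-0.2]
    - [[-0.34,0,0.98],[0,0,0],-0.2]
    - [[-0.34,0,0.98],[0,0,0],-0.2]
    - [[-0.34,0,0.98],[0,0,0],-0.2]
    - [[-0.34,0,0.98],[0,0,0],-0.2]
    - [[-0.34,0,0.98],[0,0,0],-0.2]
    - [[-0.34,0,0.98],[0,0,0],-0.2]
    - [[-0.34,0,0.98],[0,0,0],-0.2]
    - [[-0.34,0,0.98],[0,0,0],-0.2]

```text
time: 53.7
tool_pos: [0.5532, 0.1838, 0.2759]
tool_rot: [-0.707, 0.707, 0.001, -0.002]
contact_force: [0.1, 0.3, 0.3]
gripper_width: 0.601
```

Request:
drive_tool:
  motion:
    - [[-0.34,0,0.98],[0,0,0],-0.2]
    - [[-0.34,0,0.98],[0,0,0],-0.2]
    - [[-0.34,0,0.98],[0,0,0],-0.2]
    - [[-0.34,0,0.98],[0,0,0],-0.2]
    - [[-0.34,0,0.98],[0,0,0],-0.2]
    - [[-0.34,0,0.98],[0,0,0],-0.2]
    - [[-0.34,0,0.98],[0,0,0],-0.2]
    - [[-0.34,0,0.98],[0,0,0],-0.2]
    - [[0,1,0],[0,0,0],-0.2]
    - [[0,1,0],[0,0,0],-0.2]
    - [[0,1,0],[0,0,0],-0.2]
    - [[0,1,0],[0,0,0],-0.2]

```text
time: 54.9
tool_pos: [0.4846, 0.3783, 0.175]
tool_rot: [-0.707, 0.707, 0.001, -0.002]
contact_force: [0.1, 0.4, 0.7]
gripper_width: 0.601
```

Request:
drive_tool:
  motion:
    - [[0,0,0],[0,0,0],-0.2]
    - [[0,0,0],[0,0,0],-0.2]

```text
time: 55.1
tool_pos: [0.4848, 0.3783, 0.1764]
tool_rot: [-0.707, 0.707, 0.001, -0.002]
contact_force: [0.2, 0.0, 0.3]
gripper_width: 0.599
```

```bash
python3 -c "
from meas import *; st(); caps(('wrist',)); dl((.4882,.381,.09))"
```

```text
t 55.1 w 0.5994548457249504 F [0.2224 0.0222 0.2526] j [0.5416 0.0693 1.6886 0.     1.3856 0.5372]
[[ 1.     -0.0016 -0.0044  0.4848]
 [ 0.0044 -0.001   1.      0.3783]
 [-0.0017 -1.     -0.001   0.1764]]
wrist orange 2405 top pts mean [0.4883 0.382  0.116 ] z 2..98 [0.0997 0.1172]
to (0.4882, 0.381, 0.09) units [0.0999 3.5215 0.0874]
```

Request:
drive_tool:
  motion:
    - [[0.1,0.7,0.1],[0,0,0],-0.2]
    - [[0,0.8,0],[0,0,0],-0.2]
    - [[0,0.8,0],[0,0,0],-0.2]
    - [[0,0.8,0],[0,0,0],-0.2]
    - [[0,0.4,0],[0,0,0],-0.2]
    - [[0,0,0],[0,0,0],-0.2]
    - [[0,0,0],[0,0,0],1]
    - [[0,0,0],[0,0,0],1]
    - [[0,0,0],[0,0,0],1]
    - [[0,0,0],[0,0,0],1]

```text
time: 56.15
tool_pos: [0.4887, 0.3817, 0.0913]
tool_rot: [0.708, -0.707, -0.002, 0.001]
contact_force: [-0.7, 0.5, 3.3]
gripper_width: 0.352
```

Request:
drive_tool:
  motion:
    - [[0,-0.3,0],[0,0,0],1]
    - [[0,-0.8,0],[0,0,0],1]
    - [[0,-0.8,0],[0,0,0],1]
    - [[0,-0.9,0],[0,0,0],1]
    - [[0,-0.9,0],[0,0,0],1]
    - [[0,-0.9,0],[0,0,0],1]
    - [[0,-0.9,0],[0,0,0],1]
    - [[0,-0.9,0],[0,0,0],1]
    - [[0,-0.9,0],[0,0,0],1]
    - [[0,-0.9,0],[0,0,0],1]
    - [[0,-0.3,0],[0,0,0],1]
    - [[0,0,0],[0,0,0],1]

```text
time: 57.35
tool_pos: [0.4882, 0.3814, 0.3039]
tool_rot: [0.708, -0.707, -0.002, 0.001]
contact_force: [-0.6, -0.2, -0.6]
gripper_width: 0.352
```

```bash
python3 -c "
from meas import *; st(); dl((.56,.035,.306))"
```

```text
t 57.35 w 0.3519912014081655 F [-0.6096 -0.2211 -0.6074] j [0.5431 0.0052 1.5415 0.     1.592  0.5386]
[[ 1.      0.0025 -0.0045  0.4882]
 [ 0.0045  0.0015  1.      0.3814]
 [ 0.0025 -1.      0.0015  0.3039]]
to (0.56, 0.035, 0.306) units [  2.8099  -0.0967 -13.8683]
```

Request:
drive_tool:
  motion:
    - [[0.2,0,-0.99],[0,0,0],1]
    - [[0.2,0,-0.99],[0,0,0],1]
    - [[0.2,0,-0.99],[0,0,0],1]
    - [[0.2,0,-0.99],[0,0,0],1]
    - [[0.2,0,-0.99],[0,0,0],1]
    - [[0.2,0,-0.99],[0,0,0],1]
    - [[0.2,0,-0.99],[0,0,0],1]
    - [[0.2,0,-0.99],[0,0,0],1]
    - [[0.2,0,-0.99],[0,0,0],1]
    - [[0.2,0,-0.99],[0,0,0],1]
    - [[0.2,0,-0.99],[0,0,0],1]
    - [[0.2,0,-0.99],[0,0,0],1]

```text
time: 58.55
tool_pos: [0.5484, 0.0833, 0.2999]
tool_rot: [-0.707, 0.707, 0.0, -0.003]
contact_force: [0.5, 0.9, -0.7]
gripper_width: 0.35
```

Request:
drive_tool:
  motion:
    - [[0.2,0,-0.99],[0,0,0],1]
    - [[0.2,0,-0.99],[0,0,0],1]
    - [[0,0,0],[0,0,0],1]
    - [[0,0.9,0],[0,0,0],1]
    - [[0,0.9,0],[0,0,0],1]
    - [[0,0.9,0],[0,0,0],1]
    - [[0,0.9,0],[0,0,0],1]
    - [[0,0.9,0],[0,0,0],1]
    - [[0,0.9,0],[0,0,0],1]
    - [[0,0.9,0],[0,0,0],1]
    - [[0,0.4,0],[0,0,0],1]
    - [[0,0,0],[0,0,0],1]

```text
time: 59.75
tool_pos: [0.5574, 0.0355, 0.1319]
tool_rot: [0.707, -0.707, 0.0, 0.004]
contact_force: [-0.0, 0.9, -1.1]
gripper_width: 0.357
```

```bash
python3 -c "
from meas import *; st(); caps(('wrist','scene'))"
```

```text
t 59.75 w 0.3566856632393886 F [-0.0484  0.8559 -1.1481] j [-0.0697 -0.0191  1.8564  0.0002  1.3096 -0.0746]
[[ 1.     -0.0052 -0.0049  0.5574]
 [ 0.0049  0.0006  1.      0.0355]
 [-0.0052 -1.      0.0006  0.1319]]
wrist red 5376 top pts mean [0.6694 0.0058 0.1326] z 2..98 [0.1142 0.1338]
wrist orange 6573 top pts mean [0.5578 0.0364 0.1566] z 2..98 [0.1381 0.1578]
scene red 181 top pts mean [0.6692 0.0043 0.1335] z 2..98 [0.1158 0.1364]
scene orange 58 top pts mean [0.5577 0.0465 0.1592] z 2..98 [0.1274 0.161 ]
scene yellow 181 top pts mean [ 0.6569 -0.1138  0.1337] z 2..98 [0.1116 0.1367]
scene purple 80 top pts mean [ 0.5681 -0.1929  0.1335] z 2..98 [0.1294 0.1364]
```

23 mm to go.

Request:
drive_tool:
  motion:
    - [[0,0.3,0],[0,0,0],1]
    - [[0,0.2,0],[0,0,0],1]
    - [[0,0.1,0],[0,0,0],1]
    - [[0,0.1,0],[0,0,0],1]
    - [[0,0.1,0],[0,0,0],1]
    - [[0,0.1,0],[0,0,0],1]
    - [[0,0,0],[0,0,0],1]
    - [[0,0,0],[0,0,0],1]

```text
time: 60.65
tool_pos: [0.5593, 0.0349, 0.1122]
tool_rot: [0.707, -0.707, -0.002, 0.002]
contact_force: [0.4, 0.2, -0.2]
gripper_width: 0.352
```

Request:
drive_tool:
  motion:
    - [[0,0.06,0],[0,0,0],1]
    - [[0,0,0],[0,0,0],1]
    - [[0,0,0],[0,0,0],1]

```text
time: 60.95
tool_pos: [0.5593, 0.0349, 0.1107]
tool_rot: [0.707, -0.707, -0.002, 0.002]
contact_force: [-0.4, 0.1, -0.9]
gripper_width: 0.356
```

Request:
drive_tool:
  motion:
    - [[0,0.06,0],[0,0,0],1]
    - [[0,0.06,0],[0,0,0],1]
    - [[0,0,0],[0,0,0],1]
    - [[0,0,0],[0,0,0],1]

```text
time: 61.35
tool_pos: [0.5597, 0.0349, 0.1083]
tool_rot: [-0.707, 0.707, 0.002, -0.001]
contact_force: [-1.2, -0.0, 3.2]
gripper_width: 0.352
```

Request:
drive_tool:
  motion:
    - [[0,0,0],[0,0,0],0.2]
    - [[0,0,0],[0,0,0],0.1]
    - [[0,0,0],[0,0,0],-0.1]
    - [[0,0,0],[0,0,0],-0.1]
    - [[0,-0.4,0],[0,0,0],-0.1]
    - [[0,-0.9,0],[0,0,0],-0.1]
    - [[0,-0.9,0],[0,0,0],-0.1]
    - [[0,-0.9,0],[0,0,0],-0.1]
    - [[0,-0.9,0],[0,0,0],-0.1]
    - [[0,-0.9,0],[0,0,0],-0.1]
    - [[0,-0.9,0],[0,0,0],-0.1]
    - [[0,-0.9,0],[0,0,0],-0.1]

```text
time: 62.55
tool_pos: [0.5593, 0.0349, 0.2771]
tool_rot: [-0.707, 0.707, 0.002, -0.001]
contact_force: [0.1, 0.4, 0.6]
gripper_width: 0.547
```

Request:
drive_tool:
  motion:
    - [[-0.8,0,-0.85],[0,0,0],0.4]
    - [[-0.8,0,-0.85],[0,0,0],0.4]
    - [[-0.8,0,-0.85],[0,0,0],0.4]
    - [[-0.8,0,-0.85],[0,0,0],0.4]
    - [[-0.8,0,-0.85],[0,0,0],0.4]
    - [[-0.8,0,-0.85],[0,0,0],0.4]
    - [[0,0,0],[0,0,0],0.4]
    - [[0,0,0],[0,0,0],0.4]

```text
time: 63.35
tool_pos: [0.4399, -0.0933, 0.2761]
tool_rot: [-0.707, 0.707, 0.002, -0.001]
contact_force: [-0.0, 0.1, 0.6]
gripper_width: 0.298
```

```bash
python3 -c "
from meas import *; st(); caps(('scene','top'))
for n in('scene','top','wrist'):
    P=cloud(grab(n)).reshape(-1,3); k=(abs(P[:,2]-.139)<.008)&(P[:,0]<.455)&(P[:,0]>.40)&(P[:,1]<-.05)&(P[:,1]>-.14); 
    if k.sum()>5: print(n,k.sum(),'bar',np.median(P[k],0))
"
```

```text
t 63.35 w 0.29809090224897833 F [-0.0211  0.1464  0.5827] j [-0.3751 -0.4097  1.9443  0.0005  1.6054 -0.3783]
[[ 1.      0.0017 -0.0033  0.4399]
 [ 0.0033 -0.0002  1.     -0.0933]
 [ 0.0017 -1.     -0.0002  0.2761]]
scene red 188 top pts mean [0.6692 0.0037 0.1333] z 2..98 [0.1148 0.1361]
scene orange 188 top pts mean [0.5586 0.0344 0.1331] z 2..98 [0.1154 0.1359]
scene yellow 181 top pts mean [ 0.6567 -0.1141  0.1336] z 2..98 [0.1091 0.1362]
scene green 166 top pts mean [ 0.5681 -0.0734  0.1335] z 2..98 [0.1173 0.1366]
scene purple 157 top pts mean [ 0.5684 -0.1881  0.1335] z 2..98 [0.1184 0.1363]
top red 155 top pts mean [0.6687 0.002  0.1325] z 2..98 [0.1247 0.1353]
top orange 156 top pts mean [0.5571 0.0323 0.1325] z 2..98 [0.1223 0.1351]
top yellow 161 top pts mean [ 0.6551 -0.1153  0.1323] z 2..98 [0.1193 0.1351]
top green 114 top pts mean [ 0.5703 -0.0777  0.133 ] z 2..98 [0.1273 0.1357]
top purple 149 top pts mean [ 0.5677 -0.1905  0.1328] z 2..98 [0.1282 0.1352]
scene 200 bar [ 0.4356 -0.0942  0.1418]
wrist 1755 bar [ 0.4364 -0.0919  0.1421]
```

All five stand with their tops at 0.133. I'll grip the handle and push gently.

Request:
drive_tool:
  motion:
    - [[-0.16,0.8,0],[0,0,0],0.4]
    - [[0,0.9,0],[0,0,0],0.4]
    - [[0,0.9,0],[0,0,0],0.4]
    - [[0,0.9,0],[0,0,0],0.4]
    - [[0,0.9,0],[0,0,0],0.4]
    - [[0,0.9,0],[0,0,0],0.4]
    - [[0,0.9,0],[0,0,0],0.4]
    - [[0,0,0],[0,0,0],0.4]
    - [[0,0,0],[0,0,0],0.7]
    - [[0,0,0],[0,0,0],1]
    - [[0,0,0],[0,0,0],1]
    - [[0,0,0],[0,0,0],1]

```text
time: 64.8
tool_pos: [0.4362, -0.0928, 0.1207]
tool_rot: [0.707, -0.707, -0.002, 0.001]
contact_force: [0.6, 2.4, -1.2]
gripper_width: 0.119
```

Request:
drive_tool:
  motion:
    - [[0.08,0,0],[0,0,0],1]
    - [[0.16,0,0],[0,0,0],1]
    - [[0.24,0,0],[0,0,0],1]
    - [[0.3,0,0],[0,0,0],1]
    - [[0.3,0,0],[0,0,0],1]
    - [[0.3,0,0],[0,0,0],1]
    - [[0.3,0,0],[0,0,0],1]
    - [[0.3,0,0],[0,0,0],1]
    - [[0.24,0,0],[0,0,0],1]
    - [[0.16,0,0],[0,0,0],1]
    - [[0.08,0,0],[0,0,0],1]
    - [[0,0,0],[0,0,0],1]

```text
time: 66.0
tool_pos: [0.499, -0.0925, 0.1207]
tool_rot: [0.707, -0.707, -0.002, 0.001]
contact_force: [0.2, 5.6, 0.9]
gripper_width: 0.116
```

```bash
python3 -c "
from meas import *; st(); caps(('scene',))"
```

```text
t 66.0 w 0.11595790245777565 F [0.1774 5.5734 0.9042] j [-0.3309 -0.1376  1.9877  0.0014  1.2894 -0.3359]
[[ 1.      0.0024 -0.0047  0.499 ]
 [ 0.0047  0.0006  1.     -0.0925]
 [ 0.0024 -1.      0.0006  0.1207]]
scene red 182 top pts mean [0.7327 0.0043 0.1335] z 2..98 [0.1147 0.1363]
scene orange 190 top pts mean [0.6219 0.0348 0.1336] z 2..98 [0.1136 0.1365]
scene yellow 180 top pts mean [ 0.7197 -0.1139  0.1334] z 2..98 [0.1116 0.1362]
scene green 170 top pts mean [ 0.6308 -0.0741  0.1338] z 2..98 [0.1165 0.1364]
scene purple 160 top pts mean [ 0.6318 -0.1885  0.1332] z 2..98 [0.1165 0.1362]
```

Request:
drive_tool:
  motion:
    - [[0.08,0,0],[0,0,0],1]
    - [[0.16,0,0],[0,0,0],1]
    - [[0.24,0,0],[0,0,0],1]
    - [[0.3,0,0],[0,0,0],1]
    - [[0.3,0,0],[0,0,0],1]
    - [[0.3,0,0],[0,0,0],1]
    - [[0.3,0,0],[0,0,0],1]
    - [[0.3,0,0],[0,0,0],1]
    - [[0.3,0,0],[0,0,0],1]
    - [[0.3,0,0],[0,0,0],1]
    - [[0.3,0,0],[0,0,0],1]
    - [[0.3,0,0],[0,0,0],1]

```text
time: 67.25
tool_pos: [0.5781, -0.0921, 0.1207]
tool_rot: [0.707, -0.707, -0.002, 0.001]
contact_force: [-1.9, 5.6, 2.1]
gripper_width: 0.114
```

Request:
drive_tool:
  motion:
    - [[0.3,0,0],[0,0,0],1]
    - [[0.3,0,0],[0,0,0],1]
    - [[0.3,0,0],[0,0,0],1]
    - [[0.3,0,0],[0,0,0],1]
    - [[0.3,0,0],[0,0,0],1]
    - [[0.3,0,0],[0,0,0],1]
    - [[0.3,0,0],[0,0,0],1]
    - [[0.3,0,0],[0,0,0],1]
    - [[0.3,0,0],[0,0,0],1]
    - [[0.24,0,0],[0,0,0],1]
    - [[0.16,0,0],[0,0,0],1]
    - [[0.1,0,0],[0,0,0],1]

```text
time: 68.45
tool_pos: [0.6581, -0.0917, 0.1208]
tool_rot: [0.707, -0.707, -0.002, 0.001]
contact_force: [-1.6, 5.5, 2.9]
gripper_width: 0.117
```

Request:
drive_tool:
  motion:
    - [[0.1,0,0],[0,0,0],1]
    - [[0.1,0,0],[0,0,0],1]
    - [[0.1,0,0],[0,0,0],1]
    - [[0.1,0,0],[0,0,0],1]
    - [[0.1,0,0],[0,0,0],1]
    - [[0.1,0,0],[0,0,0],1]
    - [[0.1,0,0],[0,0,0],1]
    - [[0.1,0,0],[0,0,0],1]
    - [[0.1,0,0],[0,0,0],1]
    - [[0.1,0,0],[0,0,0],1]
    - [[0,0,0],[0,0,0],1]

```text
time: 69.55
tool_pos: [0.6834, -0.0915, 0.1208]
tool_rot: [0.707, -0.707, -0.003, 0.001]
contact_force: [-0.1, 5.1, 3.2]
gripper_width: 0.115
```

Request:
drive_tool:
  motion:
    - [[0.1,0,0],[0,0,0],1]
    - [[0.1,0,0],[0,0,0],1]
    - [[0.1,0,0],[0,0,0],1]
    - [[0.1,0,0],[0,0,0],1]
    - [[0.1,0,0],[0,0,0],1]
    - [[0.1,0,0],[0,0,0],1]
    - [[0.1,0,0],[0,0,0],1]
    - [[0.1,0,0],[0,0,0],1]
    - [[0.1,0,0],[0,0,0],1]
    - [[0.06,0,0],[0,0,0],1]
    - [[0,0,0],[0,0,0],1]

```text
time: 70.65
tool_pos: [0.7071, -0.0914, 0.1208]
tool_rot: [0.707, -0.707, -0.002, 0.001]
contact_force: [0.5, 4.7, 3.8]
gripper_width: 0.114
```

Request:
drive_tool:
  motion:
    - [[0.05,0,0],[0,0,0],1]
    - [[0.05,0,0],[0,0,0],1]
    - [[0.05,0,0],[0,0,0],1]
    - [[0,0,0],[0,0,0],1]

```text
time: 71.05
tool_pos: [0.7107, -0.0914, 0.1208]
tool_rot: [0.707, -0.707, -0.002, 0.001]
contact_force: [-0.1, 5.3, 4.6]
gripper_width: 0.114
```

Request:
drive_tool:
  motion:
    - [[0.05,0,0],[0,0,0],1]
    - [[0.05,0,0],[0,0,0],1]
    - [[0,0,0],[0,0,0],1]

```text
time: 71.35
tool_pos: [0.7112, -0.0914, 0.1208]
tool_rot: [0.707, -0.707, -0.0, 0.003]
contact_force: [-9.1, 4.2, 6.3]
gripper_width: 0.115
```

Request:
drive_tool:
  motion:
    - [[0.05,0,0],[0,0,0],1]
    - [[0,0,0],[0,0,0],1]
    - [[0,0,0],[0,0,0],1]

```text
time: 71.65
tool_pos: [0.7112, -0.0914, 0.1207]
tool_rot: [0.707, -0.707, 0.001, 0.004]
contact_force: [-13.0, 4.9, 9.6]
gripper_width: 0.116
```

Request:
drive_tool:
  motion:
    - [[0.05,0,0],[0,0,0],1]
    - [[0,0,0],[0,0,0],1]
    - [[0,0,0],[0,0,0],1]

```text
time: 71.95
tool_pos: [0.7111, -0.0914, 0.1207]
tool_rot: [0.707, -0.707, 0.002, 0.006]
contact_force: [-17.9, 4.9, 13.2]
gripper_width: 0.115
```

Request:
drive_tool:
  motion:
    - [[-0.1,0,0],[0,0,0],1]
    - [[-0.02,0,0],[0,0,0],0.8]
    - [[0,0,0],[0,0,0],0.6]
    - [[0,0,0],[0,0,0],0.45]
    - [[0,0,0],[0,0,0],0.45]
    - [[0,-0.4,0],[0,0,0],0.45]
    - [[0,-0.8,0],[0,0,0],0.45]
    - [[0,-0.9,0],[0,0,0],0.45]
    - [[0,-0.9,0],[0,0,0],0.45]
    - [[-0.5,-0.9,0],[0,0,0],0.45]
    - [[-0.9,-0.9,0],[0,0,0],0.45]
    - [[-0.9,-0.9,0],[0,0,0],0.45]

```text
time: 73.15
tool_pos: [0.6538, -0.0925, 0.2644]
tool_rot: [-0.707, 0.707, 0.002, -0.001]
contact_force: [-0.6, -0.2, -0.3]
gripper_width: 0.278
```

Request:
drive_tool:
  motion:
    - [[-0.9,-0.5,0],[0,0,0],0.45]
    - [[-0.9,0,0],[0,0,0],0.45]
    - [[-0.9,0,0],[0,0,0],0.45]
    - [[-0.9,0,0],[0,0,0],0.45]
    - [[-0.9,0,0],[0,0,0],0.45]
    - [[0,0,0],[0,0,0],0.45]

```text
time: 73.75
tool_pos: [0.5404, -0.0929, 0.2764]
tool_rot: [-0.707, 0.707, 0.002, -0.001]
contact_force: [0.8, 0.5, 0.1]
gripper_width: 0.274
```

```bash
python3 -c "
from meas import *; st(); t=grab('top'); g=grab('scene')
for f,n in((t,'top'),(g,'scene')):
    P=cloud(f).reshape(-1,3); k=(abs(P[:,2]-.141)<.006)&(P[:,0]<.725)&(P[:,0]>.69)&(P[:,1]<-.04)&(P[:,1]>-.15); print(n,k.sum(),np.median(P[k],0))
cv2.imwrite('pics/end.png',np.hstack([cv2.resize(t['img'],(400,300)),cv2.resize(g['img'],(400,300))]))"
```

```text
t 73.75 w 0.27380935520928146 F [0.8455 0.4943 0.0671] j [-0.3057 -0.1549  1.7384 -0.0005  1.5565 -0.3093]
[[ 1.      0.0014 -0.0037  0.5404]
 [ 0.0037 -0.001   1.     -0.0929]
 [ 0.0014 -1.     -0.001   0.2764]]
top 78 [ 0.7095 -0.1322  0.141 ]
scene 245 [ 0.7098 -0.0949  0.1417]
```

View pics/end.png

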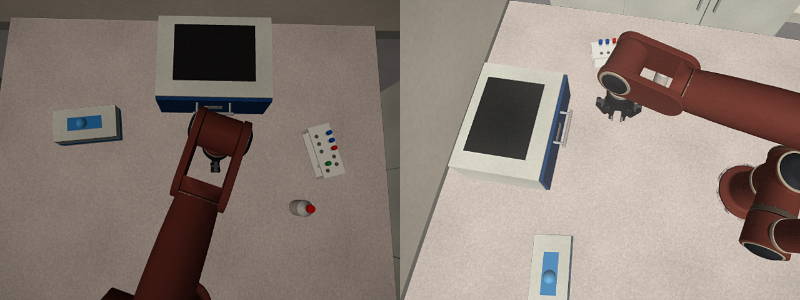

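The drawer is shut. The handle is at x 0.710 against the 0.711 home stop, and the bench is clear. The rack, glove box and bottle look in place. Handing in.

```bash
python3 -c "
from plant import manip; print(manip.job_done())"
```

```text
the job is handed in; nothing more can be done
None
```

The job is handed in: five tubes (red, green, purple, yellow and orange) are in the drawer, and the drawer is pushed fully home. There was no blue tube in this run.

- **Opening:** I pulled the drawer out to its stop; the force rose to 30 N there.
- **Toppled tubes:** I stood red and green upright inside the drawer by turning them in the grip, with the foot only a few millimetres above the floor. Green's first grip was too high on the tube, so I regripped it lower before turning it.
- **Bench tubes:** I stood purple, yellow and orange in the drawer with them.
- **Closing:** I pushed the drawer in slowly by its handle to the home stop, with at most about 18 N along the push.

**Last checks:**
- With the drawer open, all five cap tops measured about 133 mm, the height of a standing tube. They still did after the first 63 mm of pushing. I could not see inside the drawer after that; no knock showed in the forces.
- The handle reads x = 0.710, against 0.711 at the stop.
- In the last picture the rack, glove box and wash bottle look in place. I checked them only by eye.
- Placing the bench tubes let the drawer drift in about 4 mm from its stop, well before the push.

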